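Get the mouse out of the drawer behind the desk things

ROBOT

A 6-joint arm with a two-finger parallel gripper is mounted at the origin on the work surface; the furniture and walls round the work are solid. World frame = base frame: x ahead of the robot, y to its left, z up, the work surface at z = 0. Lengths are in mm, angles in rad, forces in N, time in s.
With the tool pointing down it reaches from about 250 to 775 mm from the base axis. Payload 4 kg.
Tool frame: the origin (TCP) lies at the very end of the fingers, on their centre line; the grasp point (between the pads) lies 19 mm behind it; z points along the fingers, y is the line along which they close (so a half turn about z gives the same grasp; the last joint's range is limited). The gripper opens to 85 mm and grips with 20 to 120 N. Pads are 22 mm wide; open, the fingers measure 114 mm over their backs; the gripper's body (76 mm by 85 mm) begins 54 mm behind the grasp point. The pads swing forward as they close: fully open they stand 13 mm farther back than shut.
Start: joints at [1.14, 0.087, 1.371, -0, 1.684, -0.103], TCP at [177.088, 520.728, 231.341] pointing down, gripper open.
Joint ranges: [-3.1, 3.1], [-0.76, 2.03], [0.27, 2.55], [-1.08, 4.22], [0.17, 2.65], [-2.57, 2.57]. Speed limits (rad/s): [2.79, 2.79, 3.14, 3.14, 3.14, 3.14].

INTERFACE

Orientations are given as a unit quaternion [w, x, y, z].
In Python, from rig import monitor, optics, r gives the robot as it stands. The module is installed in compiled form; this text tells all that it offers.
- The arm moves only by the tool send_rows, never from a script. Its argument "series" is a list of rows, each a list of 4 numbers: the shift along the tool's x, y, z in m, then the turn about the tool's z in rad. In form: [[dx, dy, dz, roll], ...]. A call has 1 to 5 rows; each row shifts and turns the commanded pose from where the row before left it, along the tool's axes as they then stand; what a row does not reach is not made up. A row lasts 1/8 s, in which the tool goes at most 62.5 mm and 10.7 degrees, less where a joint would pass 70% of its speed; a pose out of reach is approached as far as the arm can. A call is refused whole if a number of a shift passes 0.0625 or a number of a turn 0.188, either way. A call with a gripper value outside its range is refused whole. "claw" is the finger opening in m, from 0 to 0.0854, set as the call begins (left out, the last holds). The fingers move at their own pace and stop on an object; "newtons" is the grip in N (left out, the last holds). Time passes only in rows, so rows that do not move let the fingers close. It gives the time, the measured TCP pose, the force, the opening and the grip force at its end, in the units of the state.
- monitor.sense(): the state, without advancing time (a new reading comes with each control period).
- optics.get_image(name): name is "scene" or "top" or "wrist"; returns (picture, depth): 420x560x3 uint8, red, green, blue; 420x560 float32, mm along the optical axis (not along the pixel's ray), 0 where there is no reading.
- optics.get_calibration(name): a dict with "fx", "fy", "cx", "cy" (pixels), "R" (3x3) and "t" (3): a world point X has camera coordinates R X + t. Camera axes: x right, y down, z forward; pixel columns grow to the right and rows downward; lengths in mm; the calibration is good to about 2 mm. A picture is of the moment at which its call begins: read the wrist's pose just before it. get_calibration takes no time and is no camera call; for the wrist camera it gives the pose at the moment of the call.
- r.close_job(): hands the job in; it is judged then, once.
Trained networks look in the newest picture that a camera, given by its name, has taken for a name from the list of things; names that differ only in an ending like _2 or _b are one class to them, and where a whole thing is asked for, a point or a joint stands for the part that bears it (a point fixed in the world has none). Each returns a list of dicts, best first, with "score" (0 to 1); they miss things now and then, are a little off and sometimes report something else, mostly with a low value. They report only what shows in the picture. A call takes as long as a camera call. They do not tell look-alikes from the thing itself.
- optics.outline_of(camera, target): "mask" (420x560 bool, what is visible of it) and "uv" ([column, row] in pixels, amid what is visible of it).
- optics.place_of(camera, target): "uv" ([column, row] in pixels: a listed point, or the origin of a listed thing).
The state is a dict: "time": time; "joint_pos": joint angles; "joint_velocities": joint speeds; "tau": joint torques, N m; "position": TCP position; "ee_rot": TCP orientation; "force": force on the tool from outside, world axes, zero at the start; "torque": the same for the moment, N m; "opening": finger opening in mm; "finger_force": force on a finger pad.
Only numpy, scipy, OpenCV 4.12 (cv2) and the standard library are available. Lean on these libraries where they do the work, as an engineer would, in place of code of your own. Each camera call takes 0.05 s, during which the arm holds its last target. There are 200 camera calls.

TASK

The mouse is put away in the clear drawer box at the back, and the ink bottle, the glue stick and the rubber stamp stand in the drawer's way. First stand those three upright in the wooden tray without tipping any over; then pull the drawer fully open and set the mouse on the mouse mat, in the middle of the area beyond the wrist rest and pointing straight away from it. Last, push the drawer fully shut and stand each of the three back upright just where it stood at the start.

Things in the scene. Friction and masses are not known exactly. Their poses are not given: they have to be found in the camera images.
- ink_bottle: Dark blue square glass ink bottle with a round black screw cap, standing upright; loose, 0.14 kg. Glass 48 x 48 mm up to 38 mm high; cap 33 mm across from 45 to 60 mm high (grip it by the cap or the glass). Origin: centre of its underside, z up.
- glue_stick: Yellow round glue stick standing upright; loose, 0.035 kg, 25 mm across, 91 mm high. Origin: centre of its underside, z up.
- rubber_stamp: Rubber stamp standing on its foot; loose, 0.06 kg. Pale wooden foot 24 x 44 mm, 14 mm high, with a round dark turned handle up to 24 mm across above it, 68 mm high in all (grip the handle about 50 mm up). Origin: centre of its underside, z up.
- mouse: Black computer mouse, 111 mm long (its x axis), 62 mm wide (y), 38 mm high; loose, 0.09 kg. At the start it lies in the drawer, seen through the clear top; grip it across its width by the flanks. Origin: centre of its underside, z up. Either end may point away from the wrist rest.
- drawer_box: Clear plastic drawer box, fixed, 210 mm deep (x), 220 mm wide (y), 68 mm high (its white top rim ends at 71 mm). Origin: centre of its underside; its front faces its own -x and the drawer comes out that way. The three things stand in front of it at the start, 180 to 200 mm from the origin and about 80 mm apart.
- box_drawer (a joint): The box's white drawer: 0 shut, 0.155 m fully out, along the box's -x. About 1 N of friction; stays where left. Inside 190 mm deep, 198 mm wide; floor 9 mm, side walls to 40 mm, front panel to 61 mm above the desk. Fully out, the mouse is clear of the box's top and lifts straight up. A memory stick and an eraser lie loose at its back and stay there.
- drawer_knob (a point): Middle of the drawer's round aluminium knob, 25 mm across and 20 mm long along the box's x axis, 26 mm in front of the drawer's front face, 42 mm above the desk; moves with the drawer. Grip it from above on its two sides, the fingers closing along the box's y.
- tray_in (a point): Middle of the floor of the shallow dark wooden tray with a grey lining, fixed, to the robot's left or right: outside 240 mm (its x) by 150 mm (y), inside 228 by 138 mm, floor 6 mm above the desk, rim 18 mm. Axes are those of the tray, z up.
- mat_middle (a point): Middle of the free area of the grey mouse mat, 3 mm above the desk; fixed, to the robot's left or right, on the other hand from the tray. Mat 240 mm (x) by 190 mm (y). The black wrist rest, 18 mm high, lies along the near edge, 90 to 148 mm on the -x side of this point. Axes of the mat: x points away from the wrist rest, z up.
Things that resemble listed ones, but are neither listed nor needed, are in the scene too. There is more than one size of the glue_stick; the one meant has the size given above.

How it is judged (in metres and radians):
On the way, in this order (a step that is already met when the one before it is completed fails the run):
1. the ink bottle, the glue stick and the rubber stamp all stand upright on the floor of the wooden tray, the drawer still shut (x of ink_bottle in the frame of tray_in between -0.112 and 0.112 m and y of ink_bottle in the frame of tray_in between -0.067 and 0.067 m and z of each of ink_bottle, glue_stick, rubber_stamp in the frame of tray_in below 0.006 m and angle between each of ink_bottle, glue_stick, rubber_stamp's own z axis and vertical below 0.12 rad and linear speed of each of ink_bottle, glue_stick, rubber_stamp below 0.03 m/s and x of glue_stick in the frame of tray_in between -0.112 and 0.112 m and y of glue_stick in the frame of tray_in between -0.067 and 0.067 m and x of rubber_stamp in the frame of tray_in between -0.112 and 0.112 m and y of rubber_stamp in the frame of tray_in between -0.067 and 0.067 m and value of joint box_drawer below 0.02 m), for 0.2 s.
2. the drawer is pulled fully open (value of joint box_drawer above 0.14 m), for 0.2 s.
3. the mouse lies at rest in the middle of the mat's free area, along it (horizontal distance between mouse and mat_middle below 0.015 m and angle between the x axis of mouse and the x axis of mat_middle, either way round below 0.26 rad and z of mouse in the frame of mat_middle below 0.006 m and angle between mouse's own z axis and vertical below 0.12 rad and linear speed of mouse below 0.03 m/s), for 0.2 s.
At the end, for the whole second after the job is handed in: Mouse flat on the mat, within 15 mm of the free area's middle and 0.26 rad of the mat's x axis; drawer shut within 6 mm; ink bottle, glue stick and stamp upright within 15 mm of where each stood at the start (turn about vertical free); all released, at rest (all of step 3 and distance of each of ink_bottle, glue_stick, rubber_stamp from where it was at the start of the episode below 0.015 m and angle between each of ink_bottle, glue_stick, rubber_stamp's own z axis and vertical below 0.12 rad and linear speed of each of ink_bottle, glue_stick, rubber_stamp below 0.03 m/s and value of joint box_drawer below 0.006 m); the robot touches nothing.
It fails at once if the ink bottle, the glue stick or the rubber stamp is tipped over (more than 0.6 rad) (angle between any of ink_bottle, glue_stick, rubber_stamp's own z axis and vertical above 0.6 rad).
It also fails if it takes over 144 s, if anything falls off the work surface, if the arm or the gripper's body presses on something with over 40 N, if the wrist force passes 120 N, or if a joint passes its speed limit or range.

## Working session

There is one attempt and no reset: what is moved stays moved. The work goes in short steps, Python scripts to look and compute and a tool call to move; the robot and the scene stay as the last step left them, time stands still between calls to the robot, and variables do not carry over. Pictures are saved under pics/ and viewed, at most 17 in all, crops included, and the job is handed in when it is done.

Besides the shell and the picture viewer there is one more tool, called after "Request:" as a command line: name --pt "numbers of a row" for each row, then --argument value for the rest. send_rows: Moves the arm, as the interface text tells. Its arguments: {"type":"object","properties":{"series":{"type":"array","items":{"type":"array","items":{"type":"number"}}},"claw":{"type":"number"},"newtons":{"type":"number"}},"required":["series"]}

```bash
mkdir -p pics; cat > h.py <<'E'
from rig import monitor, optics, r
import numpy as np, cv2
def shot(n,f=None):
    im,d=optics.get_image(n)
    if f: cv2.imwrite('pics/'+f,im[:,:,::-1])
    return im,d
def px2w(c,uv,depth=None,z=None):
    K=optics.get_calibration(c) if isinstance(c,str) else c
    R=np.array(K['R']);t=np.array(K['t'])
    ray=np.array([(uv[0]-K['cx'])/K['fx'],(uv[1]-K['cy'])/K['fy'],1.])
    if depth is not None: return R.T@(ray*depth-t)
    o=-R.T@t; d=R.T@ray
    return o+d*(z-o[2])/d[2]
def w2px(c,X):
    K=optics.get_calibration(c) if isinstance(c,str) else c
    p=np.array(K['R'])@np.array(X)+np.array(K['t'])
    return np.array([K['fx']*p[0]/p[2]+K['cx'],K['fy']*p[1]/p[2]+K['cy']])
E
python3 - <<'E'
from h import *
a,_=shot('scene','scene0.png');b,_=shot('top','top0.png')
np.set_printoptions(precision=1,suppress=True)
for n in ['ink_bottle','glue_stick','rubber_stamp','mouse','drawer_box','drawer_knob','tray_in','mat_middle']:
  for c in ['top','scene']:
    for d in optics.place_of(c,n)[:4]: print(n,c,np.array(d['uv']),round(d['score'],2))
for c in ['top','scene','wrist']:
    K=optics.get_calibration(c); print(c,K['fx'],-np.array(K['R']).T@K['t'],np.array(K['R'])[2])
print(monitor.sense())
E
```

```text
ink_bottle top [273.2 211.7] 0.77
ink_bottle scene [273.9 235.4] 0.81
glue_stick top [283.2 274.7] 0.71
glue_stick top [337.8 267.9] 0.58
glue_stick top [301.5 215. ] 0.45
glue_stick scene [240.2 275.9] 0.76
glue_stick scene [292.7 251.8] 0.7
glue_stick scene [287.8 306.8] 0.6
rubber_stamp top [336.2 210.2] 0.5
rubber_stamp top [301.2 212.4] 0.3
rubber_stamp scene [323.5 267.5] 0.72
drawer_box top [294.6 141.7] 0.98
drawer_box scene [342.7 210.1] 0.68
drawer_knob top [299.5 187. ] 0.61
drawer_knob scene [311.7 224.9] 0.63
tray_in top [301.  214.3] 0.37
tray_in scene [363.6 338.4] 0.74
mat_middle top [147.7 236.7] 0.61
mat_middle scene [179.6 188.7] 0.94
top 495.76968704226397 [ 465.7   -6.7 1252.1] [ 0.1 -0.  -1. ]
scene 428.056361213113 [  46.5 -527.1  784.7] [ 0.5  0.5 -0.7]
wrist 318.7243580022196 [ 98.2 547.9 374.6] [ 0.3 -0.1 -0.9]
{'time': 0.9, 'joint_pos': array([ 1.1,  0.1,  1.4, -0. ,  1.7, -0.1]), 'joint_velocities': array([-0., -0., -0.,  0., -0., -0.]), 'tau': array([  0. , -35.2, -31.3,   0. ,   0. ,  -0. ]), 'position': array([177.1, 520.7, 231.4]), 'ee_rot': array([0. , 0.2, 1. , 0. ]), 'force': array([ 0.1, -0.5, -0.1]), 'torque': array([-0. ,  0.1, -0. ]), 'finger_force': 0.0, 'opening': 85.44599767167709}
```

View pics/scene0.png

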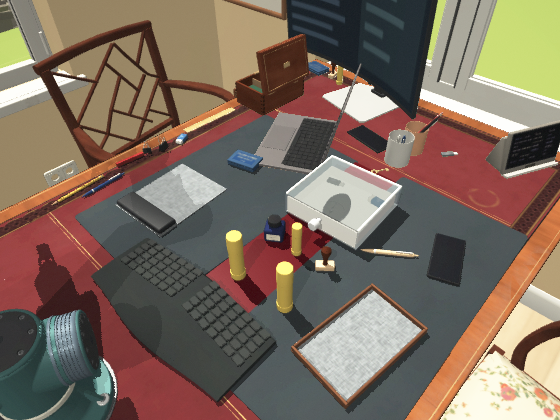

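View pics/top0.png

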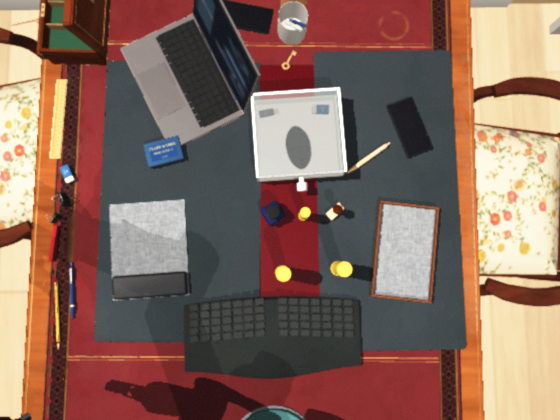

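The scene picture shows the ink bottle at (274,230), the stamp at (325,260) and the tray, on the robot's right, at (360,340). The mat is on the left at (180,190), and the drawer box is at (343,205) with its knob at (313,224). Yellow sticks that could be the glue stick stand at (297,240), (236,255) and (285,287). The first is short and in line with the ink bottle and stamp; the other two look taller.

```bash
python3 - <<'E'
from h import *
np.set_printoptions(precision=1,suppress=True)
ims={}
for c in ['top','scene']:
  im,d=shot(c); ims[c]=im
  K=optics.get_calibration(c)
  for n in ['ink_bottle','glue_stick','rubber_stamp','mouse','drawer_box','drawer_knob','tray_in','mat_middle']:
    for o in optics.outline_of(c,n)[:3]:
      if o['score']<.3: continue
      m=o['mask']&(d>0); v,u=np.nonzero(m)
      if len(v)<5: continue
      P=np.array([px2w(K,(a,b),depth=d[b,a]) for a,b in zip(u,v)])
      zt=np.percentile(P[:,2],97); T=P[P[:,2]>zt-6]
      bb=T.min(0)/2+T.max(0)/2
      print(c,n,round(o['score'],2),np.array(o['uv']),len(v),'ztop %.0f'%zt,'topmid',bb[:2],'ext',np.ptp(T[:,:2],axis=0),'z5 %.0f'%np.percentile(P[:,2],5))
      if n in('tray_in','mat_middle','drawer_box','mouse'):
        r_=cv2.minAreaRect(P[:,:2].astype(np.float32)); print('   rect',r_, cv2.boxPoints(r_).tolist())
im=ims['scene'][180:330,200:350]; cv2.imwrite('pics/crop.png',cv2.resize(im,(600,600),interpolation=cv2.INTER_CUBIC)[:,:,::-1])
E
```

```text
top ink_bottle 0.75 [273.7 209.2] 384 ztop 64 topmid [581.4  -7.9] ext [29.4 29.1] z5 29
top glue_stick 0.78 [283.7 273.1] 215 ztop 134 topmid [434.5 -29.9] ext [31.3 33.6] z5 13
top glue_stick 0.58 [342.7 267.2] 255 ztop 134 topmid [ 443.9 -167.2] ext [31.4 33.9] z5 28
top glue_stick 0.51 [301.6 211.3] 127 ztop 95 topmid [576.2 -84.3] ext [21.4 21.4] z5 3
top rubber_stamp 0.61 [334.5 209.9] 168 ztop 70 topmid [ 586.4 -163.4] ext [19.3 21.6] z5 3
top drawer_box 0.76 [296.6 135.5] 8081 ztop 73 topmid [775.6 -72.9] ext [220.2 227.3] z5 55
   rect ((769.5003662109375, -78.76296997070312), (270.6613464355469, 235.03445434570312), 3.6057255268096924) [[627.046875, 30.010648727416992], [641.8282470703125, -204.55856323242188], [911.953857421875, -187.53659057617188], [897.1724853515625, 47.032623291015625]]
top drawer_knob 0.84 [296.8 175.4] 261 ztop 59 topmid [655.2 -88.2] ext [ 40.9 134.4] z5 18
top tray_in 0.94 [403.5 251.6] 5855 ztop 20 topmid [ 483.  -336.1] ext [254.3 177.2] z5 3
   rect ((483.9601745605469, -340.3838806152344), (158.74786376953125, 243.94415283203125), 82.5720520019
[... 1840 characters left out ...]
340.8] 8610 ztop 18 topmid [ 479.9 -334.6] ext [254.9 177.1] z5 3
   rect ((480.3008117675781, -331.2896728515625), (159.0819549560547, 241.238037109375), 82.60249328613281) [[350.44464111328125, -394.63861083984375], [589.6748046875, -425.6986083984375], [610.156982421875, -267.94073486328125], [370.92681884765625, -236.8807373046875]]
scene mat_middle 0.96 [168.9 197.3] 3933 ztop 19 topmid [403.5 297.9] ext [ 66.1 179. ] z5 0
   rect ((492.6173095703125, 308.2770080566406), (242.0640106201172, 196.94187927246094), 3.3163394927978516) [[366.0915832519531, 399.58148193359375], [377.4844055175781, 202.9694366455078], [619.14306640625, 216.9725341796875], [607.750244140625, 413.5845947265625]]
```

View pics/crop.png

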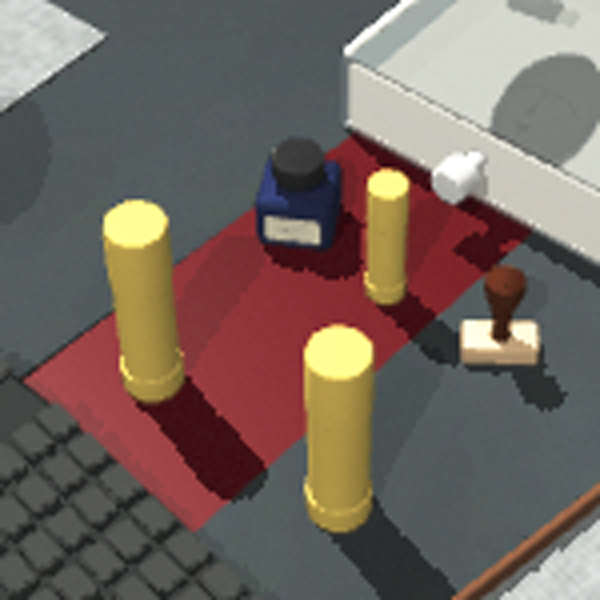

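The crop shows the short stick at crop (387,235), next to the ink bottle and the knob. Its measured top is 91 mm high; the other two are 131 mm, so this is the one meant. Next I'll work out the tool axes and bring the wrist camera over the three things.

```bash
cat >> h.py <<'E'
def pose():
    s=monitor.sense(); w,x,y,z=s['ee_rot']
    psi=np.arctan2(2*(x*y+w*z),1-2*(y*y+z*z))
    return s['position'],psi,s
def plan(x,y,z,psi_t):
    """Total shift in tool axes as they stand AFTER the roll to psi_t, and the roll (done first)."""
    p,psi,_=pose(); d=np.array([x,y,z])-p
    roll=-(psi_t-psi); roll=(roll+np.pi)%(2*np.pi)-np.pi
    c,s=np.cos(psi_t),np.sin(psi_t)
    print('roll %.3f'%roll,'then dx %.4f dy %.4f dz %.4f'%tuple(np.array([c*d[0]+s*d[1], s*d[0]-c*d[1], -d[2]])/1000))
E
python3 - <<'E'
from h import *
p,psi,s=pose(); print(p,psi,s['ee_rot'],s['joint_pos'])
K=optics.get_calibration('wrist');print(-np.array(K['R']).T@K['t'],np.array(K['R']))
for c,z in (('top',42),('scene',42)):print('knob',c,px2w(c,{'top':(299.5,187),'scene':(311.7,224.9)}[c],z=z))
for c,u in (('top',(147.7,236.7)),('scene',(179.6,188.7))):print('mat',c,px2w(c,u,z=3))
print('box',px2w('top',(294.6,141.7),z=0),px2w('scene',(342.7,210.1),z=0))
print('tray scene',px2w('scene',(363.6,338.4),z=6))
for c,u in (('top',(336.2,210.2)),('scene',(323.5,267.5))):print('stamp',px2w(c,u,z=0))
for c,u in (('top',(273.2,211.7)),('scene',(273.9,235.4))):print('ink',px2w(c,u,z=0))
E
```

```text
[177.07548134 520.722672   231.34103591] 2.813824173584136 [8.66574388e-07 1.63151623e-01 9.86601007e-01 3.77858702e-05] [ 1.13990546e+00  8.71925351e-02  1.37070773e+00  1.83843984e-05
  1.68361904e+00 -1.03120315e-01]
[ 98.22672751 547.88758101 374.60578244] [[ 0.32180145  0.94680604 -0.00146771]
 [ 0.89688893 -0.30433814  0.32088712]
 [ 0.30337118 -0.10457831 -0.94711631]]
knob top [641.84135574 -73.91908051  42.        ]
knob scene [637.22017642 -76.3579115   42.        ]
mat top [525.58463893 307.42343436   3.        ]
mat scene [527.00198081 315.30274277   3.        ]
box [765.8414693  -65.57452572   0.        ] [769.6368406  -76.13234975   0.        ]
tray scene [ 488.20570178 -338.95629589    6.        ]
stamp [ 587.44625048 -168.56400514    0.        ]
stamp [ 5.80910958e+02 -1.61765962e+02  1.13686838e-13]
ink [585.41126921  -8.45477977   0.        ]
ink [577.44950238  -4.57454961   0.        ]
```

Request:
send_rows --pt "0 0 -0.02 -0.164" --pt "0 0 -0.02 -0.164" --pt "-0.032 -0.05 0 0" --pt "-0.032 -0.05 0 0" --pt "-0.032 -0.05 0 0"

```text
time: 2.42
position: [273.8, 369.4, 271.4]
ee_rot: [0.0, -0.001, 1.0, 0.0]
force: [0.8, 0.3, 0.4]
opening: 85.3
finger_force: 0.0
```

Request:
send_rows --pt "-0.032 -0.05 0 0" --pt "-0.032 -0.05 0 0" --pt "-0.032 -0.05 0 0" --pt "-0.032 -0.05 0 0" --pt "-0.032 -0.05 0 0"

```text
time: 3.05
position: [433.9, 119.0, 271.6]
ee_rot: [0.001, -0.0, 1.0, 0.0]
force: [1.0, 0.7, -0.2]
opening: 85.7
finger_force: 0.0
```

Request:
send_rows --pt "-0.032 -0.05 0 0" --pt "-0.032 -0.05 0 0" --pt "-0.032 -0.05 0 0" --pt "-0.032 -0.05 0 0" --pt "0 0 0 0"

```text
time: 3.68
position: [562.2, -82.8, 269.3]
ee_rot: [-0.001, 0.003, 1.0, -0.0]
force: [-0.7, 0.6, -0.8]
opening: 85.4
finger_force: 0.0
```

```bash
cat > look.py <<'E'
from h import *
import sys
np.set_printoptions(precision=1,suppress=True)
p,psi,s=pose(); print(p,round(psi,4),s['time'])
K=optics.get_calibration('wrist')
im,d=shot('wrist',sys.argv[1])
for n in sys.argv[2:]:
    pl=[(np.array(o['uv']),round(o['score'],2)) for o in optics.place_of('wrist',n)[:3]]
    print(n,[(u,sc,px2w(K,u,z=3 if 'mat' in n else 0)[:2]) for u,sc in pl])
    for o in optics.outline_of('wrist',n)[:3]:
      if o['score']<.3: continue
      m=o['mask']&(d>0); v,u=np.nonzero(m)
      if len(v)<20: continue
      P=np.array([px2w(K,(a,b),depth=d[b,a]) for a,b in zip(u,v)])
      zt=np.percentile(P[:,2],98); T=P[P[:,2]>zt-5]
      (cx,cy),rad=cv2.minEnclosingCircle(T[:,:2].astype(np.float32))
      print('  ',round(o['score'],2),np.array(o['uv']),'ztop %.0f'%zt,'top circ %.1f %.1f r%.1f'%(cx,cy,rad))
      for lo,hi in ((4,16),(20,40)):
        Q=P[(P[:,2]>lo)&(P[:,2]<hi)]
        if len(Q)>10: r_=cv2.minAreaRect(Q[:,:2].astype(np.float32)); print('    slab',lo,hi,np.array(r_[0]),np.array(r_[1]),round(r_[2],1))
E
python3 look.py w1.png ink_bottle glue_stick rubber_stamp drawer_knob
```

```text
[562.2 -82.8 269.3] 3.1365 3.675
ink_bottle [(array([331.9, 179.6]), 0.91, array([576.7,  -9.9]))]
   0.98 [340.6 186.8] ztop 62 top circ 578.4 -5.8 r16.6
    slab 4 16 [559.9 -20.1] [ 2.5 42.7] 35.8
    slab 20 40 [577.7  -5.9] [47.6 47.3] 34.5
glue_stick [(array([204.8,  70.9]), 0.94, array([ 443.4, -168.1])), (array([323. ,  58.4]), 0.86, array([430.5, -27.7])), (array([279.3, 176.1]), 0.78, array([571.7, -79.5]))]
   0.68 [181.4  57.9] ztop 133 top circ 440.5 -165.0 r17.2
    slab 4 16 [ 446.2 -155. ] [11.1 32.9] 62.4
    slab 20 40 [ 445.2 -158.4] [15.6 33.6] 59.5
   0.66 [337.3  45.6] ztop 132 top circ 431.9 -28.1 r17.2
    slab 4 16 [440.4 -37.9] [31.1  9.3] 41.4
    slab 20 40 [439.5 -36.5] [30.8  9.7] 40.5
   0.57 [538.  125.9] ztop 19 top circ 409.0 224.8 r30.0
    slab 4 16 [495.9 248.6] [238.6  77.6] 4.0
    slab 20 40 [409.1 220.1] [44.4  8.9] 12.5
rubber_stamp [(array([219.6, 185.1]), 0.84, array([ 583.5, -159.1])), (array([ 68.9, 104.4]), 0.15, array([ 480.5, -338.5]))]
   0.74 [215.2 189.9] ztop 69 top circ 582.5 -162.3 r10.6
    slab 4 16 [ 582.6 -162.2] [21.4 43.4] 38.9
    slab 20 40 [ 580.5 -159.9] [10.7  5.4] 46.8
drawer_knob [(array([279.4, 237.3]), 0.78, array([659.5, -79.6]))]
   0.85 [282.  252.5] ztop 62 top circ 667.6 -76.3 r102.5
    slab 4 16 [667.8 -76.1] [  2.4 204.9] 3.8
    slab 20 40 [650.2 -77.4] [ 37.4 208.5] 3.4
```

View pics/w1.png

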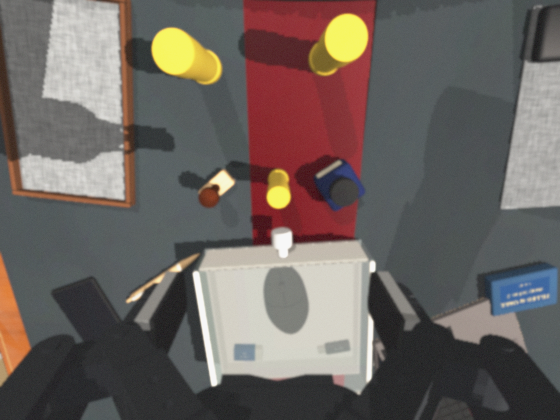

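The wrist view confirms what each thing is. It shows the ink bottle at (340,185), the glue stick at (279,190), the stamp at (215,190), the knob at (282,240) and the mouse under the clear top at (286,297). The network's outline missed the short stick, so I'll measure it from its colour in all three views.

```bash
python3 - <<'E'
from h import *
np.set_printoptions(precision=1,suppress=True)
for c in ('top','scene','wrist'):
    K=optics.get_calibration(c); im,d=shot(c)
    hsv=cv2.cvtColor(im,cv2.COLOR_RGB2HSV)
    m=cv2.inRange(hsv,(24,140,120),(36,255,255))>0
    v,u=np.nonzero(m&(d>0)); P=np.array([px2w(K,(a,b),depth=d[b,a]) for a,b in zip(u,v)])
    P=P[(np.hypot(P[:,0]-575,P[:,1]+81)<35)&(P[:,2]>5)]
    zt=np.percentile(P[:,2],95); T=P[P[:,2]>zt-5]
    print(c,len(P),zt,cv2.minEnclosingCircle(T[:,:2].astype(np.float32)))
plan(578,-6,150,2.173)
print(pose()[1])
E
```

```text
Traceback (most recent call last):
IndexError: index -1 is out of bounds for axis 0 with size 0
```

```bash
python3 - <<'E'
from h import *
np.set_printoptions(precision=1,suppress=True)
for c in ('scene','wrist'):
    K=optics.get_calibration(c); im,d=shot(c)
    hsv=cv2.cvtColor(im,cv2.COLOR_RGB2HSV)
    m=cv2.inRange(hsv,(22,120,100),(38,255,255))>0
    v,u=np.nonzero(m&(d>0)); P=np.array([px2w(K,(a,b),depth=d[b,a]) for a,b in zip(u,v)])
    P=P[(np.hypot(P[:,0]-575,P[:,1]+81)<35)&(P[:,2]>5)]
    if len(P)<20: print(c,'none'); continue
    zt=np.percentile(P[:,2],95); T=P[P[:,2]>zt-5]
    print(c,len(P),zt,cv2.minEnclosingCircle(T[:,:2].astype(np.float32)))
plan(578,-6,150,2.173)
print(pose()[1])
E
```

```text
scene 238 88.52990060971682 ((569.823486328125, -84.93934631347656), 10.382062911987305)
wrist 660 92.76379122555817 ((573.2277221679688, -81.83270263671875), 11.883371353149414)
roll 0.970 then dx 0.0503 dy 0.0551 dz 0.1216
-3.140593667955193
```

Request:
send_rows --pt "-0.008 0.0385 0 0" --pt "-0.008 0.0385 0 0" --pt "0 0 0.024 0.162" --pt "0 0 0.024 0.162" --pt "0 0 0.024 0.162" --claw 0.07 --newtons 40

```text
time: 4.9
position: [577.2, -1.8, 198.6]
ee_rot: [0.0, 0.243, 0.97, 0.0]
force: [-0.2, 0.3, -0.3]
opening: 69.6
finger_force: 0.0
```

Request:
send_rows --pt "0 0 0.024 0.162" --pt "0 0 0.024 0.162" --pt "0 0 0.024 0.16" --pt "0 0 0 0" --pt "0 0 0 0"

```text
time: 5.52
position: [577.8, -2.2, 128.4]
ee_rot: [0.001, 0.465, 0.885, 0.0]
force: [0.9, 0.2, -0.2]
opening: 70.0
finger_force: 0.0
```

```bash
python3 -c "
from h import *
print(pose()[:2]);plan(578,-6,8,2.173)"; python3 look.py w2.png ink_bottle
```

```text
(array([577.75443603,  -2.1859478 , 128.40794159]), np.float64(2.174091298385937))
roll 0.001 then dx -0.0033 dy -0.0020 dz 0.1204
[577.8  -2.2 128.4] 2.1741 5.525
ink_bottle [(array([277.9, 204.5]), 0.58, array([580.9,  -5.5]))]
   0.69 [275.9 214.3] ztop 62 top circ 578.0 -5.1 r16.6
    slab 4 16 [565.9  14. ] [45.8  3.5] 31.9
    slab 20 40 [578.2  -4.8] [47.4 48.1] 33.0
```

View pics/w2.png

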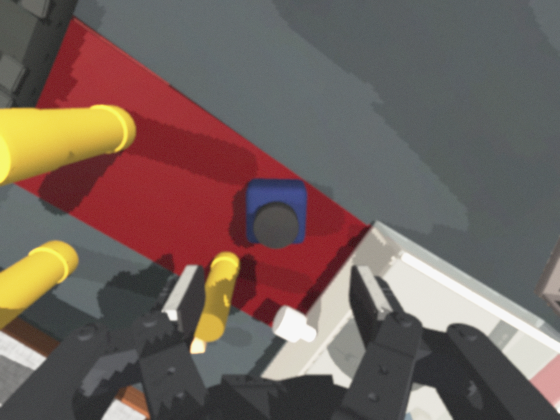

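The view down shows the glass, seen square to the fingers, at (276,212), so the grasp is aligned. The glue stick at (215,290) is clear of the fingers.

Request:
send_rows --pt "-0.0025 -0.0015 0.03 0" --pt "0 0 0.03 0" --pt "0 0 0.03 0" --pt "0 0 0.02 0" --pt "0 0 0.01 0"

```text
time: 6.3
position: [577.2, -5.1, 6.8]
ee_rot: [-0.0, 0.466, 0.885, -0.0]
force: [0.4, 0.1, -0.0]
opening: 70.0
finger_force: 0.0
```

Request:
send_rows --pt "0 0 0 0" --pt "0 0 0 0" --pt "0 0 0 0" --pt "0 0 0 0" --claw 0.04

```text
time: 6.8
position: [578.0, -5.2, 8.2]
ee_rot: [0.001, 0.466, 0.885, 0.0]
force: [-0.6, 0.6, 0.6]
opening: 47.4
finger_force: 42.6
```

Request:
send_rows --pt "0 0 -0.03 0" --pt "0 0 -0.04 0" --pt "0 0 -0.04 0" --pt "0 0 -0.04 0" --pt "0 0 0 0"

```text
time: 7.42
position: [579.8, -5.3, 162.1]
ee_rot: [0.004, 0.466, 0.885, 0.002]
force: [0.0, 0.6, -1.5]
opening: 47.4
finger_force: 42.5
```

```bash
python3 -c "
from h import *
print(pose()[:2]);plan(416.5,-327.6,158,2.173)"
```

```text
(array([579.80012464,  -5.34736432, 162.11352092]), np.float64(2.171846875910003))
roll -0.001 then dx -0.1731 dy -0.3171 dz 0.0041
```

Request:
send_rows --pt "-0.0173 -0.0317 0 0" --pt "-0.0217 -0.0396 0 0" --pt "-0.0217 -0.0396 0 0" --pt "-0.0217 -0.0396 0 0" --pt "-0.0217 -0.0396 0 0"

```text
time: 8.05
position: [477.7, -199.1, 155.1]
ee_rot: [-0.002, 0.466, 0.885, 0.0]
force: [0.9, 0.2, -1.6]
opening: 47.1
finger_force: 42.4
```

Request:
send_rows --pt "-0.0217 -0.0396 0 0" --pt "-0.0217 -0.0396 0 0" --pt "-0.0173 -0.0317 0 0" --pt "-0.0083 -0.016 0 0" --pt "0 0 0 0"

```text
time: 8.68
position: [413.2, -327.1, 156.1]
ee_rot: [-0.001, 0.467, 0.884, 0.001]
force: [0.7, 0.2, -1.2]
opening: 47.4
finger_force: 42.4
```

```bash
python3 -c "
from h import *
print(pose()[:2]);plan(416.5,-327.6,15,2.173)"; python3 look.py w3.png tray_in
```

```text
(array([ 413.1866893 , -327.08472647,  156.05536955]), np.float64(2.1700839178094267))
roll -0.003 then dx -0.0023 dy 0.0024 dz 0.1411
[ 413.2 -327.1  156.1] 2.1701 8.675
tray_in [(array([325.9, 234.5]), 0.83, array([ 479.5, -336.3]))]
   0.7 [331.2 209.5] ztop 19 top circ 479.9 -334.6 r139.8
    slab 4 16 [ 478.6 -332.3] [144.9 236.8] 82.9
    slab 20 40 [ 479.2 -333.8] [146.7 236.3] 83.2
```

View pics/w3.png

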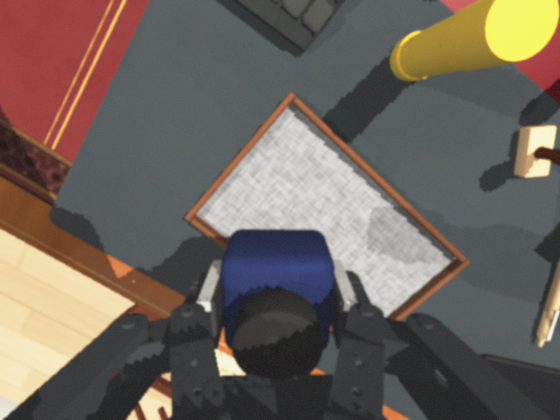

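The ink bottle is held upright at (275,290), and the tray spans (190,95) to (465,320) in the picture. I'll lower it in.

Request:
send_rows --pt "-0.002 0.002 0.03 0" --pt "0 0 0.03 0" --pt "0 0 0.03 0" --pt "0 0 0.03 0" --pt "0 0 0.012 0"

```text
time: 9.45
position: [416.2, -325.4, 23.2]
ee_rot: [-0.002, 0.465, 0.885, 0.001]
force: [-0.2, 1.0, -1.0]
opening: 47.3
finger_force: 42.4
```

Request:
send_rows --pt "0 0 0.006 0" --pt "0 0 0.002 0" --pt "0 0 0.001 0" --pt "0 0 0 0"

```text
time: 9.95
position: [417.0, -328.1, 17.1]
ee_rot: [0.001, 0.466, 0.885, -0.0]
force: [-0.3, -1.1, -1.0]
opening: 47.5
finger_force: 42.4
```

Request:
send_rows --pt "0 0 0.001 0" --pt "0 0 0 0"

```text
time: 10.2
position: [416.6, -327.7, 15.4]
ee_rot: [0.0, 0.466, 0.885, 0.0]
force: [0.3, -0.3, -0.6]
opening: 47.4
finger_force: 42.4
```

Request:
send_rows --pt "0 0 0.001 0" --pt "0 0 0 0"

```text
time: 10.45
position: [416.6, -327.6, 14.2]
ee_rot: [-0.0, 0.466, 0.885, 0.0]
force: [-0.7, 0.2, -2.4]
opening: 47.2
finger_force: 42.4
```

Request:
send_rows --pt "0 0 0.0005 0" --pt "0 0 0 0"

```text
time: 10.7
position: [416.6, -327.7, 14.2]
ee_rot: [0.0, 0.466, 0.885, 0.0]
force: [-1.4, 0.7, 2.8]
opening: 47.4
finger_force: 42.8
```

Request:
send_rows --pt "0 0 0 0" --pt "0 0 0 0" --pt "0 0 -0.03 0" --pt "0 0 -0.06 0" --pt "0 0 -0.06 0" --claw 0.065

```text
time: 11.32
position: [416.3, -327.4, 164.8]
ee_rot: [-0.0, 0.466, 0.885, 0.0]
force: [0.6, -0.3, -0.3]
opening: 65.0
finger_force: 0.0
```

Request:
send_rows --pt "0.019 0.0448 0 0" --pt "0.019 0.0448 0 0" --pt "0.019 0.0448 0 0" --pt "0.019 0.0448 0 0" --pt "0.019 0.0448 0 0" --claw 0.05

```text
time: 11.95
position: [548.5, -121.3, 163.8]
ee_rot: [0.0, 0.466, 0.885, 0.0]
force: [0.3, -0.8, 0.3]
opening: 49.9
finger_force: 0.0
```

Request:
send_rows --pt "0.0187 0.0446 0 0" --pt "0 0 0 0" --pt "0 0 0 0"

```text
time: 12.32
position: [573.6, -82.3, 163.5]
ee_rot: [-0.0, 0.466, 0.885, -0.0]
force: [-0.2, 0.2, -0.6]
opening: 49.8
finger_force: 0.0
```

```bash
cat >> h.py <<'E'
def yellow(c,near):
    K=optics.get_calibration(c); im,d=shot(c)
    hsv=cv2.cvtColor(im,cv2.COLOR_RGB2HSV)
    m=cv2.inRange(hsv,(22,120,100),(38,255,255))>0
    v,u=np.nonzero(m&(d>0)); P=np.array([px2w(K,(a,b),depth=d[b,a]) for a,b in zip(u,v)])
    P=P[(np.hypot(P[:,0]-near[0],P[:,1]-near[1])<35)&(P[:,2]>5)]
    if len(P)<20: return 'none'
    zt=np.percentile(P[:,2],95); T=P[P[:,2]>zt-5]
    return c,len(P),zt,cv2.minEnclosingCircle(T[:,:2].astype(np.float32))
E
python3 -c "
from h import *
print(pose()[:2]);plan(573.5,-81.8,34,2.173);print(yellow('wrist',(573,-82)))"; python3 look.py w4.png glue_stick; python3 -c "
from h import *
K=optics.get_calibration('scene');im,d=shot('scene')
for o in optics.outline_of('scene','ink_bottle')[:2]: print(o['score'],o['uv'])
print(w2px('scene',(416.6,-327.7,40)))"
```

```text
(array([573.58971101, -82.256159  , 163.52712417]), np.float64(2.1720854585576586))
roll -0.001 then dx 0.0004 dy 0.0002 dz 0.1295
('wrist', 1485, np.float64(92.70063955631058), ((573.2706909179688, -81.32057189941406), 12.186690330505371))
[573.4 -82.8 163.7] 2.171 12.375
glue_stick [(array([279.8, 187.8]), 0.85, array([574.5, -80.1])), (array([116.5, 183.5]), 0.67, array([ 438.5, -167.9])), (array([178.5,  48.8]), 0.62, array([431.1, -27.2]))]
   0.95 [135.6  31.1] ztop 132 top circ 431.7 -27.5 r17.5
    slab 4 16 [413.4 -47.1] [88.3 29.4] 40.2
    slab 20 40 [441.5 -26.1] [12.9 31.9] 8.6
   0.79 [277.  208.3] ztop 93 top circ 573.0 -81.5 r12.2
    slab 4 16 [570.6 -76.2] [24.5 12.3] 29.1
    slab 20 40 [569.1 -75.9] [22.1  8.7] 36.7
0.65 [338.7, 355.2]
[339.01778073 350.44006051]
```

Request:
send_rows --pt "0 0.0005 0.03 0" --pt "0 0 0.03 0" --pt "0 0 0.03 0" --pt "0 0 0.03 0" --pt "0 0 0.0095 0"

```text
time: 13.25
position: [572.5, -81.8, 32.0]
ee_rot: [-0.002, 0.467, 0.885, -0.001]
force: [0.8, 0.9, 0.8]
opening: 50.2
finger_force: 0.0
```

Request:
send_rows --pt "0 0 0 0" --pt "0 0 0 0" --pt "0 0 0 0" --pt "0 0 0 0" --pt "0 0 0 0" --claw 0.015 --newtons 30

```text
time: 13.88
position: [574.9, -81.8, 35.4]
ee_rot: [0.001, 0.466, 0.885, 0.0]
force: [-0.8, -0.3, 3.4]
opening: 24.0
finger_force: 29.9
```

Request:
send_rows --pt "0 0 -0.03 0" --pt "0 0 -0.04 0" --pt "0 0 -0.04 0" --pt "0 0 -0.03 0" --pt "0 0 0 0"

```text
time: 14.5
position: [575.9, -82.1, 177.7]
ee_rot: [0.003, 0.466, 0.885, 0.001]
force: [0.1, -0.4, 0.4]
opening: 24.2
finger_force: 29.8
```

Request:
send_rows --pt "-0.0219 -0.0307 0 0" --pt "-0.0259 -0.0367 0 0" --pt "-0.0259 -0.0367 0 0" --pt "-0.0259 -0.0367 0 0" --pt "-0.0259 -0.0367 0 0"

```text
time: 15.12
position: [497.3, -286.2, 171.7]
ee_rot: [-0.002, 0.466, 0.885, 0.0]
force: [0.4, 0.0, -1.3]
opening: 24.5
finger_force: 29.8
```

Request:
send_rows --pt "-0.02 -0.0287 0 0" --pt "-0.01 -0.014 0 0" --pt "0 0 0 0" --pt "0 0 0 0"

```text
time: 15.62
position: [480.9, -333.2, 173.8]
ee_rot: [-0.0, 0.466, 0.885, 0.001]
force: [1.0, -0.7, -0.6]
opening: 24.6
finger_force: 29.8
```

```bash
python3 -c "
from h import *
p,a,s=pose();print(p,a,s['opening'],s['finger_force']);plan(480,-335,42,2.173)"
```

```text
[ 480.94037808 -333.16727834  173.75208213] 2.17300369938092 24.562989262970763 29.823800325393677
roll 0.000 then dx -0.0010 dy -0.0018 dz 0.1318
```

Request:
send_rows --pt "-0.001 -0.002 0.03 0" --pt "0 0 0.035 0" --pt "0 0 0.035 0" --pt "0 0 0.02 0" --pt "0 0 0.01 0"

```text
time: 16.25
position: [479.5, -334.5, 42.8]
ee_rot: [-0.001, 0.465, 0.885, 0.001]
force: [0.5, 0.0, -0.7]
opening: 24.4
finger_force: 29.8
```

Request:
send_rows --pt "0 0 0.001 0" --pt "0 0 0 0" --pt "0 0 0 0"

```text
time: 16.62
position: [480.2, -336.9, 44.7]
ee_rot: [0.001, 0.466, 0.885, -0.0]
force: [0.3, 0.1, -0.5]
opening: 24.6
finger_force: 29.8
```

Request:
send_rows --pt "0 0 0.001 0" --pt "0 0 0 0"

```text
time: 16.88
position: [479.5, -336.5, 42.5]
ee_rot: [0.0, 0.466, 0.885, 0.0]
force: [-0.7, -0.4, -1.0]
opening: 24.4
finger_force: 29.8
```

Request:
send_rows --pt "0 0 0.001 0" --pt "0 0 0 0"

```text
time: 17.12
position: [479.6, -336.5, 41.4]
ee_rot: [0.0, 0.466, 0.885, -0.0]
force: [-0.8, 0.3, 0.5]
opening: 24.2
finger_force: 29.9
```

Request:
send_rows --pt "0 0 0.001 0" --pt "0 0 0 0"

```text
time: 17.38
position: [479.6, -336.6, 41.4]
ee_rot: [0.0, 0.466, 0.885, -0.0]
force: [-0.7, 1.4, 5.8]
opening: 24.6
finger_force: 30.2
```

Request:
send_rows --pt "0 0 0.0005 0" --pt "0 0 0 0"

```text
time: 17.62
position: [479.6, -336.7, 41.4]
ee_rot: [0.0, 0.466, 0.885, -0.0]
force: [-1.9, 1.6, 6.9]
opening: 24.1
finger_force: 30.3
```

Request:
send_rows --pt "0 0 -0.001 0" --pt "0 0 0 0" --pt "0 0 0 0" --claw 0.045

```text
time: 18.0
position: [479.3, -336.2, 40.3]
ee_rot: [-0.0, 0.466, 0.885, 0.0]
force: [0.1, -0.5, -0.8]
opening: 45.3
finger_force: 0.0
```

Request:
send_rows --pt "0 0 -0.025 0" --pt "0 0 -0.05 0" --pt "0 0 -0.05 0" --pt "0.0213 0.0459 0 0" --pt "0.0213 0.0459 0 0"

```text
time: 18.62
position: [531.8, -249.2, 166.9]
ee_rot: [0.001, 0.467, 0.884, 0.0]
force: [0.2, -0.2, -0.3]
opening: 44.7
finger_force: 0.0
```

Request:
send_rows --pt "0.0213 0.0459 0 0" --pt "0.0213 0.0459 0 0" --pt "0 0 0 0" --pt "0 0 0 0"

```text
time: 19.12
position: [582.5, -162.5, 165.4]
ee_rot: [-0.0, 0.466, 0.885, -0.0]
force: [0.3, 0.1, 0.3]
opening: 45.0
finger_force: 0.0
```

```bash
python3 -c "
from h import *
print(pose()[:2]);plan(582.5,-162.3,31,2.173);print(yellow('scene',(480,-336)))"; python3 look.py w5.png rubber_stamp
```

```text
(array([ 582.49332892, -162.46821029,  165.39684669]), np.float64(2.1722011087698796))
roll -0.001 then dx 0.0001 dy 0.0001 dz 0.1344
('scene', 408, np.float64(96.79670109571003), ((478.7466735839844, -337.0005187988281), 12.522992134094238))
[ 582.3 -163.   165.5] 2.1711 19.175
rubber_stamp [(array([279.7, 189.2]), 0.59, array([ 584.3, -162. ]))]
   0.76 [279.5 195.4] ztop 69 top circ 582.4 -161.6 r11.0
    slab 4 16 [ 577.6 -155.9] [21.9 28.2] 39.8
    slab 20 40 [ 580.1 -159.1] [9.4 3. ] 38.3
```

View pics/w5.png

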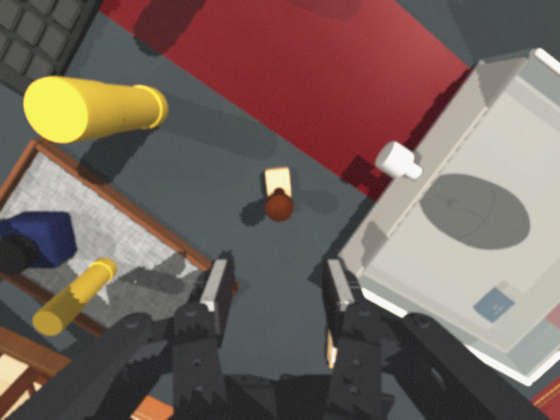

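The ink bottle and glue stick stand in the tray, at (35,245) and (80,295). The stamp at (279,195) lies centred between the fingers, with the foot's narrow way along the grip.

Request:
send_rows --pt "0.001 0.0005 0.03 0" --pt "0 0 0.035 0" --pt "0 0 0.035 0" --pt "0 0 0.025 0" --pt "0 0 0.0095 0"

```text
time: 19.95
position: [581.0, -161.7, 29.2]
ee_rot: [-0.002, 0.467, 0.884, -0.0]
force: [-0.4, 0.8, 0.3]
opening: 44.8
finger_force: 0.0
```

Request:
send_rows --pt "0 0 0 0" --pt "0 0 0 0" --pt "0 0 0 0" --pt "0 0 0 0" --pt "0 0 0 0" --claw 0.005 --newtons 30

```text
time: 20.58
position: [582.9, -161.3, 31.9]
ee_rot: [0.001, 0.466, 0.885, 0.0]
force: [-0.3, 0.1, 0.6]
opening: 21.9
finger_force: 29.4
```

Request:
send_rows --pt "0 0 -0.03 0" --pt "0 0 -0.04 0" --pt "0 0 -0.04 0" --pt "0 0 -0.02 0" --pt "0 0 0 0"

```text
time: 21.2
position: [583.8, -161.6, 163.9]
ee_rot: [0.003, 0.466, 0.885, 0.0]
force: [0.1, -0.3, -1.5]
opening: 22.2
finger_force: 29.5
```

```bash
python3 -c "
from h import *
p,a,s=pose();print(p,a,s['opening'],s['finger_force']);plan(543,-343.5,160,2.173);optics.get_image('wrist');K=optics.get_calibration('wrist')
for o in optics.outline_of('wrist','rubber_stamp')[:1]: print(o['score'],o['uv'])"
```

```text
[ 583.7950504  -161.59683394  163.90432455] 2.1719017352198513 22.21548497132193 29.45407177106972
roll -0.001 then dx -0.1268 dy -0.1367 dz 0.0039
0.7 [277.4, 278.1]
```

Request:
send_rows --pt "-0.0257 -0.0277 0 0" --pt "-0.032 -0.0345 0 0" --pt "-0.032 -0.0345 0 0" --pt "-0.025 -0.027 0 0" --pt "-0.012 -0.013 0 0"

```text
time: 21.92
position: [540.0, -344.2, 158.7]
ee_rot: [-0.002, 0.467, 0.884, 0.0]
force: [-0.6, 0.3, -1.1]
opening: 21.6
finger_force: 29.5
```

Request:
send_rows --pt "0 0 0.03 0" --pt "0 0 0.035 0" --pt "0 0 0.03 0" --pt "0 0 0.018 0" --pt "0 0 0.006 0"

```text
time: 22.55
position: [540.9, -341.9, 40.4]
ee_rot: [-0.002, 0.466, 0.885, 0.0]
force: [-0.1, -0.1, -0.1]
opening: 22.2
finger_force: 29.5
```

Request:
send_rows --pt "0 0 0 0" --pt "0 0 0 0"

```text
time: 22.8
position: [542.4, -343.6, 44.0]
ee_rot: [0.001, 0.466, 0.885, -0.0]
force: [-0.4, -0.5, -0.8]
opening: 22.1
finger_force: 29.5
```

Request:
send_rows --pt "0 0 0.003 0" --pt "0 0 0 0" --pt "0 0 0 0"

```text
time: 23.18
position: [541.5, -343.1, 39.4]
ee_rot: [0.0, 0.466, 0.885, 0.0]
force: [1.0, -0.6, 0.7]
opening: 22.1
finger_force: 29.5
```

Request:
send_rows --pt "0 0 0.0015 0" --pt "0 0 0 0" --pt "0 0 0 0"

```text
time: 23.55
position: [541.5, -343.0, 37.8]
ee_rot: [0.0, 0.466, 0.885, 0.0]
force: [0.2, 0.2, 0.4]
opening: 21.7
finger_force: 29.5
```

Request:
send_rows --pt "0 0 0.001 0" --pt "0 0 0 0"

```text
time: 23.8
position: [541.7, -343.1, 37.7]
ee_rot: [0.0, 0.466, 0.885, 0.0]
force: [-0.6, 0.7, 4.4]
opening: 22.0
finger_force: 29.8
```

Request:
send_rows --pt "0 0 0.001 0" --pt "0 0 0 0"

```text
time: 24.05
position: [541.9, -343.2, 37.7]
ee_rot: [0.001, 0.466, 0.885, -0.0]
force: [-1.2, 1.4, 8.1]
opening: 21.9
finger_force: 29.9
```

Request:
send_rows --pt "0 0 -0.0015 0" --pt "0 0 0 0" --pt "0 0 -0.025 0" --pt "0 0 -0.05 0" --pt "0 0 -0.055 0" --claw 0.045

```text
time: 24.68
position: [540.7, -342.5, 166.6]
ee_rot: [-0.002, 0.466, 0.885, 0.0]
force: [0.7, -1.0, -0.3]
opening: 45.0
finger_force: 0.0
```

Request:
send_rows --pt "0.0412 0.0328 -0.02 0" --pt "0.0412 0.0328 -0.02 0" --pt "0.0412 0.0328 -0.02 0" --pt "0.0412 0.0328 -0.02 0" --pt "0.0412 0.0328 -0.02 0"

```text
time: 25.3
position: [560.1, -78.7, 267.3]
ee_rot: [-0.0, 0.466, 0.885, 0.0]
force: [1.8, 0.2, -0.0]
opening: 44.9
finger_force: 0.0
```

Request:
send_rows --pt "0 0 0 -0.172" --pt "0 0 0 -0.172" --pt "0 0 0 -0.172" --pt "0 0 0 -0.172" --pt "0 0 0 -0.172"

```text
time: 25.92
position: [560.1, -80.4, 266.5]
ee_rot: [-0.001, 0.052, 0.999, 0.0]
force: [0.0, -0.4, -0.3]
opening: 45.2
finger_force: 0.0
```

Request:
send_rows --pt "0 0 0 -0.172" --pt "0 0 0 0" --pt "0 0 0 0"

```text
time: 26.3
position: [560.2, -80.4, 266.9]
ee_rot: [-0.0, -0.03, 1.0, 0.0]
force: [0.2, 0.3, 0.7]
opening: 45.1
finger_force: 0.0
```

```bash
cat > knob.py <<'E'
from h import *
import sys
np.set_printoptions(precision=1,suppress=True)
p,a,s=pose();print(p,a,s['time'])
im,d=shot('scene',sys.argv[1] if len(sys.argv)>1 else None)
for n in ('ink_bottle','rubber_stamp'): print([(np.array(o['uv']),round(o['score'],2)) for o in optics.place_of('scene',n)[:2]])
print('expect',w2px('scene',(416.6,-327.7,6)),w2px('scene',(541.6,-343.1,6)), 'glue',yellow('scene',(480,-336)))
K=optics.get_calibration('wrist'); im,d=shot('wrist','kw.png')
for c in ('wrist','scene'):
  if c=='scene': shot('scene')
  for o in optics.place_of(c,'drawer_knob')[:2]: print(c,'knob',o['score'],np.array(o['uv']),px2w(c if c=='scene' else K,o['uv'],z=42))
h,w=d.shape; u,v=np.meshgrid(np.arange(w),np.arange(h))
R=np.array(K['R']);t=np.array(K['t'])
C=np.stack([(u-K['cx'])/K['fx']*d,(v-K['cy'])/K['fy']*d,d],-1)
P=((C-t)@R)[d>0]
# knob: points between z 25 and 58 in front of box
Q=P[(P[:,2]>36)&(P[:,2]<57)&(P[:,0]>400)&(P[:,0]<655)&(abs(P[:,1]+80)<40)]
if len(Q): print('knob pts',len(Q),Q.min(0),Q.max(0),'top',Q[Q[:,2]>np.percentile(Q[:,2],80)].mean(0))
F=P[(P[:,2]>15)&(P[:,2]<62)&(abs(P[:,1]+75)<100)&(P[:,0]>645)&(P[:,0]<700)]
for lo in (18,30,45,56):
    G=F[(F[:,2]>lo)&(F[:,2]<lo+6)]
    if len(G)>20: print('front z',lo,np.polyfit(G[:,1]+75,G[:,0],1),len(G))
E
python3 knob.py
```

```text
[560.2 -80.4 266.9] -3.0817780404028414 26.3
[(array([339.1, 359.6]), 0.64), (array([361.9, 340.7]), 0.52)]
[(array([379. , 320.3]), 0.56)]
expect [337.5 359.2] [380.1 322.6] glue ('scene', 411, np.float64(97.26271675646673), ((478.4405517578125, -336.51483154296875), 12.329551696777344))
wrist knob 0.75 [273.8 238.1] [640.1 -79.1  42. ]
scene knob 0.64 [313.9 224.9] [640.9 -80.3  42. ]
knob pts 429 [422.3 -90.4  36.2] [654.7 -40.2  56.7] top [624.5 -75.4  55.2]
front z 18 [ -0.1 667.8] 271
front z 30 [ -0.1 667.8] 295
front z 45 [ -0.1 665.2] 402
front z 56 [ -0.1 668.3] 453
```

View pics/kw.png

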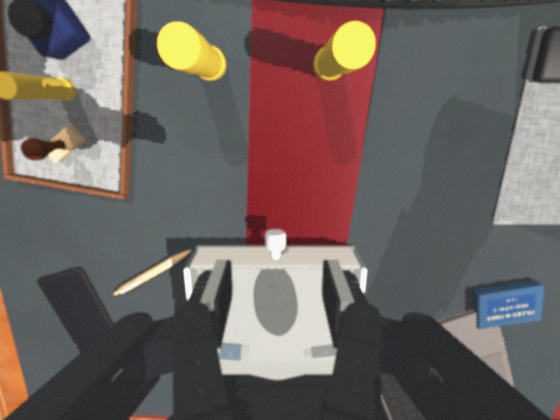

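All three stand in the tray, seen at (45,30), (35,85) and (55,145), and the scene view agrees within a few mm. The knob at (276,240) measures about (641,-80), which is 26 mm in front of the panel as the text says. Next I'll grip it.

Request:
send_rows --pt "-0.042 -0.0025 0.05 0" --pt "-0.042 -0.0025 0.05 0" --pt "0 0 0.05 0" --pt "0 0 0.04 0" --pt "0 0 0 0" --claw 0.05

```text
time: 27.32
position: [637.7, -79.5, 76.6]
ee_rot: [-0.005, -0.031, 1.0, 0.001]
force: [-0.8, 0.6, 0.4]
opening: 50.3
finger_force: 0.0
```

Request:
send_rows --pt "0 0 0.03 0" --pt "0 0 0.02 0" --pt "0 0 0.007 0" --pt "0 0 0 0" --pt "0 0 0 0"

```text
time: 27.95
position: [641.7, -80.4, 26.2]
ee_rot: [0.001, -0.031, 1.0, -0.0]
force: [0.8, -0.5, 0.4]
opening: 50.1
finger_force: 0.0
```

Request:
send_rows --pt "0 0 0 0" --pt "0 0 0 0" --pt "0 0 0 0" --pt "0 0 0 0" --claw 0.015 --newtons 40

```text
time: 28.45
position: [641.2, -77.9, 26.2]
ee_rot: [0.001, -0.031, 1.0, 0.002]
force: [-1.6, 5.3, 4.2]
opening: 23.8
finger_force: 39.4
```

Request:
send_rows --pt "0.01 0 0 0" --pt "0.025 0 0 0" --pt "0.03 0 0 0" --pt "0.03 0 0 0" --pt "0.02 0 0 0"

```text
time: 29.08
position: [526.1, -84.9, 26.2]
ee_rot: [0.002, -0.031, 1.0, 0.002]
force: [1.6, 6.9, 4.0]
opening: 23.5
finger_force: 40.3
```

Request:
send_rows --pt "0.015 0 0 0" --pt "0.01 0 0 0" --pt "0.005 0 0 0" --pt "0.003 0 0 0" --pt "0 0 0 0"

```text
time: 29.7
position: [493.5, -86.9, 26.1]
ee_rot: [0.001, -0.031, 1.0, 0.002]
force: [-0.3, 7.2, 5.6]
opening: 23.6
finger_force: 40.5
```

```bash
python3 -c "
from h import *
p,a,s=pose();print(p,a,s['opening'],s['finger_force'],s['force'])
shot('scene','s2.png')
for n in ('drawer_knob','mouse'):
  for o in optics.place_of('scene',n)[:2]: print(n,o['score'],o['uv'],px2w('scene',o['uv'],z=42 if n!='mouse' else 9))
for q in ((431,-28),(441,-165)): print(yellow('scene',q))
"
```

```text
[493.53750357 -86.88564544  26.11994938] -3.0792804624193253 23.64836439574343 40.47522783279419 [-0.27266843  7.1526431   5.6306469 ]
drawer_knob 0.9 [276.4, 259.5] [498.39674992 -88.40190172  42.        ]
drawer_knob 0.47 [358.2, 338.4] [ 460.74901231 -340.02903813   42.        ]
mouse 0.56 [304.7, 247.8] [591.81538476 -94.0867189    9.        ]
mouse 0.52 [338.3, 362.5] [ 410.91187243 -333.70652445    9.        ]
('scene', 575, np.float64(126.92699599976096), ((430.9308776855469, -28.566831588745117), 17.963945388793945))
('scene', 755, np.float64(130.31629269137298), ((439.39288330078125, -166.21798706054688), 17.688232421875))
```

View pics/s2.png

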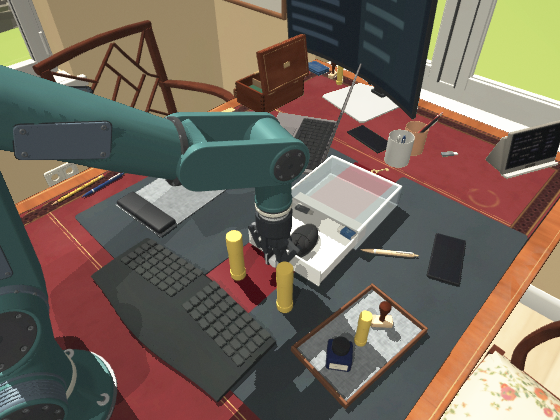

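The drawer is out by about 148 mm. The mouse shows in it at (305,240), the memory stick and eraser stay at the back, and both tall sticks are untouched. I'll release the knob and rise to measure the mouse.

Request:
send_rows --pt "0 0 0 0" --pt "0 0 0 0" --pt "0 0 -0.04 0" --pt "0 0 -0.06 0" --pt "0 0 -0.06 0" --claw 0.05

```text
time: 30.58
position: [492.6, -89.6, 186.0]
ee_rot: [-0.0, -0.031, 1.0, -0.0]
force: [0.5, -0.2, -0.1]
opening: 49.7
finger_force: 0.0
```

Request:
send_rows --pt "-0.03 0 -0.05 0" --pt "-0.03 0 -0.04 0" --pt "-0.02 0 0 0" --pt "0 0 0 0" --pt "0 0 0 0" --claw 0.085

```text
time: 31.2
position: [572.0, -84.6, 273.6]
ee_rot: [-0.001, -0.031, 1.0, 0.0]
force: [0.8, -0.5, 0.2]
opening: 85.0
finger_force: 0.0
```

```bash
cat > mouse.py <<'E'
from h import *
import sys
np.set_printoptions(precision=1,suppress=True)
near=np.array([float(sys.argv[2]),float(sys.argv[3])]); zlo=float(sys.argv[4])
print(pose()[:2])
K=optics.get_calibration('wrist'); im,d=shot('wrist',sys.argv[1])
for o in optics.place_of('wrist','mouse')[:2]: print('place',o['score'],np.array(o['uv']),px2w(K,o['uv'],z=zlo))
h,w=d.shape; u,v=np.meshgrid(np.arange(w),np.arange(h))
P=(np.stack([(u-K['cx'])/K['fx']*d,(v-K['cy'])/K['fy']*d,d],-1)-np.array(K['t']))@np.array(K['R'])
cands=[('net',o['mask'],o['score']) for o in optics.outline_of('wrist','mouse')[:2]]
dark=(im.max(2)<75)&(np.hypot(P[...,0]-near[0],P[...,1]-near[1])<75)&(P[...,2]>zlo+6)&(P[...,2]<zlo+45)
n,lab,st,_=cv2.connectedComponentsWithStats(dark.astype(np.uint8))
if n>1: cands.append(('dark',lab==1+np.argmax(st[1:,4]),1))
for nm,m,sc in cands:
    Q=P[m&(d>0)]; Q=Q[(Q[:,2]>zlo+6)&(Q[:,2]<zlo+50)]
    if len(Q)<50: continue
    r_=cv2.minAreaRect(Q[:,:2].astype(np.float32)); print(nm,round(sc,2),len(Q),np.array(r_[0]),np.array(r_[1]),round(r_[2],1),'ztop %.0f'%np.percentile(Q[:,2],98))
E
python3 mouse.py m1.png 592 -92 9
```

```text
(array([572. , -84.6, 273.6]), np.float64(-3.079823367680124))
place 0.73 [279.2 190.5] [599.6 -79.5   9. ]
net 0.82 3203 [597.1 -81. ] [109.3  61.1] 10.6 ztop 47
dark 1 2952 [595.7 -81.1] [106.2  56.4] 7.9 ztop 48
```

View pics/m1.png

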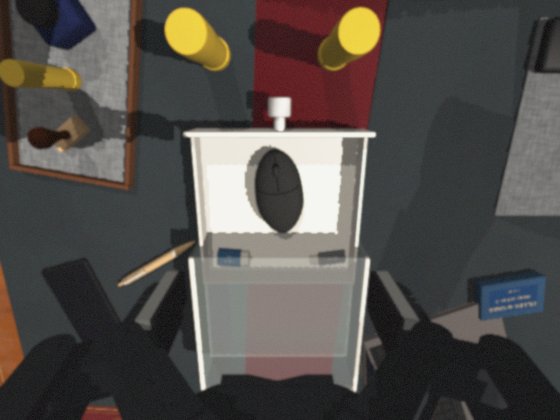

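The drawer is open and the mouse lies at (279,190) in the picture. It measures (597,-81), with its long axis at about 10° and its top 47 mm up, as it should be on a 9 mm floor. I'll turn to it and go down.

Request:
send_rows --pt "0 0 0.03 -0.113" --pt "-0.0252 -0.0008 0.05 0" --pt "0 0 0.05 0" --pt "0 0 0.05 0" --pt "0 0 0.04 0" --claw 0.085

```text
time: 31.98
position: [596.3, -80.6, 52.2]
ee_rot: [-0.001, -0.087, 0.996, 0.0]
force: [-0.6, 0.6, -0.1]
opening: 85.1
finger_force: 0.0
```

Request:
send_rows --pt "0 0 0.025 0" --pt "0 0 0.0115 0" --pt "0 0 0.005 0" --pt "0 0 0 0" --pt "0 0 0 0"

```text
time: 32.6
position: [598.8, -81.0, 14.7]
ee_rot: [0.001, -0.087, 0.996, -0.0]
force: [0.2, 0.1, -0.2]
opening: 85.3
finger_force: 0.0
```

Request:
send_rows --pt "0 0 0 0" --pt "0 0 0 0" --pt "0 0 0 0" --pt "0 0 0 0" --claw 0.05 --newtons 40

```text
time: 33.1
position: [598.8, -80.8, 14.6]
ee_rot: [0.001, -0.088, 0.996, -0.0]
force: [0.2, 2.6, 5.2]
opening: 59.4
finger_force: 43.6
```

Request:
send_rows --pt "0 0 -0.02 0" --pt "0 0 -0.03 0" --pt "0 0 -0.04 0" --pt "0 0 -0.05 0" --pt "0 0 0 0"

```text
time: 33.72
position: [600.7, -81.6, 160.1]
ee_rot: [0.006, -0.087, 0.996, -0.002]
force: [0.2, -0.1, -0.3]
opening: 58.9
finger_force: 43.5
```

```bash
python3 -c "
from h import *
p,a,s=pose();print(p,a,s['opening'],s['finger_force'])
plan(522,310,152,3.199)"; python3 mouse.py m2.png 597 -81 139; python3 - <<'E'
from h import *
shot('scene')
for o in optics.place_of('scene','mat_middle')[:1]: print(o['score'],px2w('scene',o['uv'],z=3))
E
```

```text
[600.69839516 -81.57680786 160.07565754] -2.966434225733838 58.88350802293039 43.45452782115899
roll 0.118 then dx 0.0561 dy 0.3954 dz 0.0081
(array([600.7, -81.6, 160.1]), np.float64(-2.966434225733838))
place 0.85 [278.3 268.7] [609.5 -78.7 139. ]
net 0.71 12661 [593.9 -82.1] [99.1 59.1] 9.2 ztop 189
dark 1 5756 [579.9 -82.8] [69.9 63.6] 2.2 ztop 184
0.56 [519.50060029 305.50815313   3.        ]
```

View pics/m2.png

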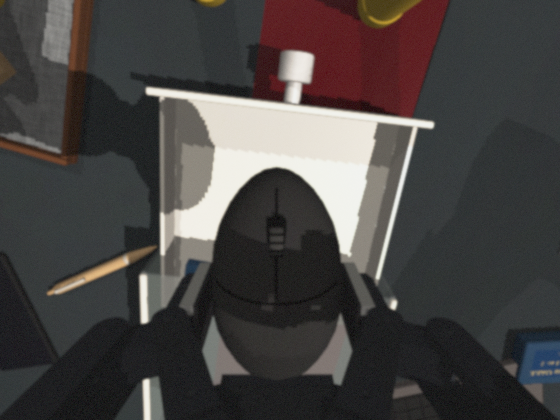

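The mouse is held by its flanks, centred at (278,270), and the drawer below is otherwise unchanged. I'll carry it to above the mat.

Request:
send_rows --pt "0 0 0 0.118" --pt "0.006 0.04 0 0" --pt "0.007 0.05 0 0" --pt "0.007 0.05 0 0" --pt "0.007 0.05 0 0"

```text
time: 34.6
position: [558.6, 108.7, 151.1]
ee_rot: [-0.002, -0.028, 1.0, -0.0]
force: [0.2, -0.2, -1.0]
opening: 59.4
finger_force: 43.5
```

Request:
send_rows --pt "0.007 0.05 0 0" --pt "0.007 0.05 0 0" --pt "0.007 0.05 0 0" --pt "0.006 0.035 0 0" --pt "0.002 0.02 0 0"

```text
time: 35.22
position: [517.9, 311.6, 151.2]
ee_rot: [-0.002, -0.03, 1.0, -0.001]
force: [1.3, 0.1, -1.5]
opening: 59.4
finger_force: 43.5
```

Request:
send_rows --pt "0 0 -0.05 0" --pt "0 0 0 0" --pt "0 0 0 0"

```text
time: 35.6
position: [519.4, 309.6, 202.4]
ee_rot: [-0.0, -0.028, 1.0, -0.0]
force: [0.2, -0.0, -1.6]
opening: 59.0
finger_force: 43.8
```

```bash
cat > mat.py <<'E'
from h import *
np.set_printoptions(precision=1,suppress=True)
p,a,s=pose(); print(p,a,s['opening'])
for c in ('wrist','scene'):
    K=optics.get_calibration(c); im,d=shot(c,'mat_%s.png'%c)
    for o in optics.place_of(c,'mat_middle')[:2]: print(c,round(o['score'],2),np.array(o['uv']),px2w(K,o['uv'],z=3))
    for o in optics.outline_of(c,'mat_middle')[:1]:
        v,u=np.nonzero(o['mask']&(d>0)); P=np.array([px2w(K,(x,y),depth=d[y,x]) for x,y in zip(u,v)])
        P=P[P[:,2]<25]; r_=cv2.minAreaRect(P[:,:2].astype(np.float32)); print('all',np.array(r_[0]),np.array(r_[1]),r_[2])
        H=P[P[:,2]>11]; r_=cv2.minAreaRect(H[:,:2].astype(np.float32)); print('rest',np.array(r_[0]),np.array(r_[1]),r_[2],np.percentile(H[:,2],95))
E
python3 mat.py; python3 mouse.py m3.png 522 310 190
```

```text
[519.4 309.6 202.4] -3.0853668672390544 59.02486963875413
scene 0.66 [180.1 191.8] [519.7 303.4   3. ]
scene 0.46 [355.1 337.5] [ 479.9 -324.4    3. ]
all [494.  305.6] [245.3 194.6] 3.4377195835113525
rest [403.2 298.7] [ 58.8 183. ] 2.738281488418579 19.632970343513435
(array([519. , 309.9, 201.9]), np.float64(-3.084833395537327))
place 0.98 [276.1 267. ] [521.6 310.1 190. ]
net 0.7 22052 [512.  309.8] [98.6 59.1] 3.9 ztop 234
dark 1 16770 [512.2 309.8] [99.  62.1] 1.9 ztop 234
```

View pics/mat_wrist.png

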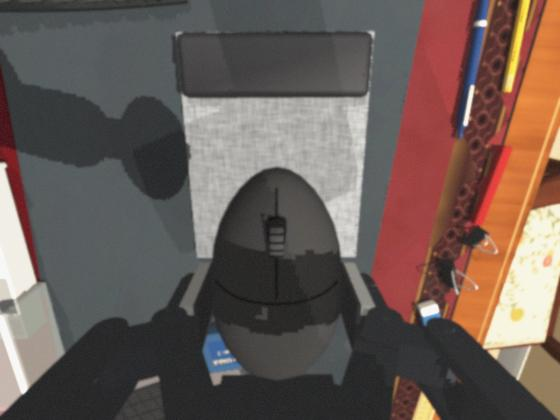

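The mat lies squarely ahead of the held mouse. Its wrist rest runs from (180,32) to (372,97), and the left mat corner beyond it is at (196,258).

```bash
python3 - <<'E'
from h import *
np.set_printoptions(precision=1,suppress=True)
K=optics.get_calibration('wrist'); im,d=shot('wrist')
h,w=d.shape; u,v=np.meshgrid(np.arange(w),np.arange(h))
P=(np.stack([(u-K['cx'])/K['fx']*d,(v-K['cy'])/K['fy']*d,d],-1)-np.array(K['t']))@np.array(K['R'])
rest=P[(P[...,2]>12)&(P[...,2]<23)&(d>0)&(u>150)&(u<400)&(v<110)]
r_=cv2.minAreaRect(rest[:,:2].astype(np.float32)); print('rest',np.array(r_[0]),np.array(r_[1]),r_[2])
hsv=cv2.cvtColor(im,cv2.COLOR_RGB2HSV)
m=((hsv[...,1]<40)&(hsv[...,2]>110)&(v>100)&(v<256)&(u>160)&(u<400)&(P[...,2]<12)).astype(np.uint8)
m=cv2.morphologyEx(m,cv2.MORPH_OPEN,np.ones((3,3)))
for row in (110,130,150,170,200,230,250):
    c=np.nonzero(m[row])[0]; A=px2w(K,(c.min(),row),z=3);B=px2w(K,(c.max()+1,row),z=3)
    print(row,c.min(),c.max(),A,B,'w %.0f'%np.linalg.norm(A-B),'mid',(A+B)/2)
c=np.nonzero(m[:,200:210].any(1))[0];print('far row',c.max(),px2w(K,(205,c.max()+1),z=3))
E
```

```text
rest [403.1 289.2] [209.1  79.9] 85.42562103271484
110 182 368 [449.9 208.7   3. ] [438.9 400.6   3. ] w 192 mid [444.4 304.7   3. ]
130 184 366 [469.9 210.    3. ] [458.9 401.5   3. ] w 192 mid [464.4 305.8   3. ]
150 190 364 [490.4 215.7   3. ] [479.7 402.5   3. ] w 187 mid [485.1 309.1   3. ]
170 188 363 [512.3 212.9   3. ] [501.3 404.5   3. ] w 192 mid [506.8 308.7   3. ]
200 191 360 [546.5 215.2   3. ] [535.4 406.1   3. ] w 191 mid [540.9 310.6   3. ]
230 193 358 [582.9 216.4   3. ] [571.7 408.9   3. ] w 193 mid [577.3 312.7   3. ]
250 195 356 [608.5 218.1   3. ] [597.3 410.1   3. ] w 192 mid [602.9 314.1   3. ]
far row 255 [615.7 229.9   3. ]
```

Request:
send_rows --pt "-0.002 -0.0015 0.04 0" --pt "0 0 0.05 0" --pt "0 0 0.05 0" --pt "0 0 0.03 0" --pt "0 0 0.012 0"

```text
time: 36.72
position: [519.9, 308.3, 18.6]
ee_rot: [-0.002, -0.029, 1.0, -0.001]
force: [0.0, 0.5, -0.3]
opening: 59.2
finger_force: 43.8
```

Request:
send_rows --pt "0 0 0.004 0" --pt "0 0 0.004 0" --pt "0 0 0 0" --pt "0 0 0 0"

```text
time: 37.22
position: [522.0, 309.3, 14.3]
ee_rot: [0.001, -0.029, 1.0, 0.0]
force: [-0.3, 0.5, -1.5]
opening: 59.2
finger_force: 43.8
```

Request:
send_rows --pt "0 0 0.002 0" --pt "0 0 0 0"

```text
time: 37.48
position: [521.3, 309.0, 11.1]
ee_rot: [-0.0, -0.029, 1.0, -0.0]
force: [0.0, -0.1, -0.8]
opening: 59.1
finger_force: 43.8
```

Request:
send_rows --pt "0 0 0.001 0" --pt "0 0 0 0"

```text
time: 37.72
position: [521.3, 308.9, 10.0]
ee_rot: [-0.0, -0.029, 1.0, -0.0]
force: [-0.2, 0.6, -2.1]
opening: 59.0
finger_force: 43.8
```

Request:
send_rows --pt "0 0 0.001 0" --pt "0 0 0 0"

```text
time: 37.98
position: [521.3, 309.0, 9.0]
ee_rot: [-0.0, -0.029, 1.0, -0.0]
force: [-0.2, -0.3, -1.2]
opening: 59.2
finger_force: 43.8
```

Request:
send_rows --pt "0 0 0.001 0" --pt "0 0 0 0"

```text
time: 38.22
position: [521.5, 309.1, 8.7]
ee_rot: [0.0, -0.029, 1.0, 0.0]
force: [-1.4, 0.2, 2.8]
opening: 59.3
finger_force: 44.1
```

Request:
send_rows --pt "0 0 0 0" --pt "0 0 0 0" --pt "0 0 0 0" --pt "0 0 -0.03 0" --pt "0 0 -0.05 0" --claw 0.085

```text
time: 38.85
position: [519.7, 308.2, 86.1]
ee_rot: [-0.003, -0.029, 1.0, -0.001]
force: [0.5, 0.6, -0.0]
opening: 84.9
finger_force: 0.0
```

Request:
send_rows --pt "0 0 -0.06 0" --pt "0 0 -0.06 0" --pt "0 0 -0.06 0" --pt "0 0 0 0" --pt "0 0 0 0"

```text
time: 39.48
position: [521.3, 308.9, 267.8]
ee_rot: [-0.0, -0.029, 1.0, 0.0]
force: [0.1, -0.1, -0.4]
opening: 84.9
finger_force: 0.0
```

```bash
python3 mouse.py m4.png 521 309 3; python3 mat.py; python3 -c "
from h import *
plan(560,-82,250,3.2)"
```

```text
(array([521.3, 308.9, 267.8]), np.float64(-3.0844394788121265))
place 0.68 [278.  169.8] [522.  310.6   3. ]
net 0.62 3409 [520.6 308.8] [109.4  61.1] 2.7 ztop 41
dark 1 2828 [518.3 307.5] [ 59.  104.4] 87.9 ztop 41
[520.6 308.6 265.3] -3.0844226758551785 85.21903116952485
all [492.8 306.3] [243.8 192.7] 3.8956282138824463
rest [475.4 304.4] [199.9 184.2] 3.0386054515838623 20.02434018667381
all [492.6 305.5] [242.2 192.7] 3.2325053215026855
rest [402.4 297.7] [ 58.5 182.3] 3.1022088527679443 19.70627442623659
roll -0.001 then dx -0.0159 dy -0.3925 dz 0.0175
```

View pics/m4.png

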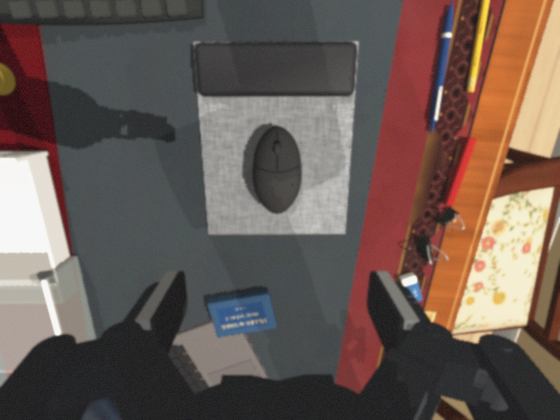

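The mouse sits at (277,168), in the middle of the mat's free area. It is 1 mm or so off and aligned within 1°. Next I'll go back to the knob where I released it, and push the drawer shut.

Request:
send_rows --pt "0.0063 -0.0492 0 0" --pt "0.0063 -0.0492 0 0" --pt "0.0063 -0.0492 0 0" --pt "0.0063 -0.0492 0 0" --pt "0.0063 -0.0492 0 0" --claw 0.05

```text
time: 40.55
position: [503.7, 60.1, 268.3]
ee_rot: [0.0, -0.029, 1.0, -0.0]
force: [0.3, 0.4, 0.2]
opening: 50.2
finger_force: 0.0
```

Request:
send_rows --pt "0.0063 -0.0492 0 0" --pt "0.0063 -0.0492 0 0" --pt "0.0063 -0.0492 0 0" --pt "0 0 0 0" --pt "0 0 0 0"

```text
time: 41.18
position: [493.6, -86.5, 268.2]
ee_rot: [0.0, -0.028, 1.0, 0.0]
force: [0.0, -0.1, -0.0]
opening: 49.9
finger_force: 0.0
```

```bash
python3 - <<'E'
from h import *
print(pose()[:2]); plan(494,-87,26,3.2)
K=optics.get_calibration('wrist'); shot('wrist')
for o in optics.place_of('wrist','drawer_knob')[:1]: print(o['score'],px2w(K,o['uv'],z=42))
E
```

```text
(array([493.56212282, -86.51960644, 268.16177077]), np.float64(-3.084693141859826))
roll -0.002 then dx -0.0004 dy -0.0005 dz 0.2422
0.88 [492.66949865 -90.66692543  42.        ]
```

Request:
send_rows --pt "0 -0.0015 0.055 0" --pt "0 0 0.055 0" --pt "0 0 0.055 0" --pt "0 0 0.045 0" --pt "0 0 0.02 0"

```text
time: 41.9
position: [491.6, -86.1, 34.8]
ee_rot: [-0.003, -0.03, 1.0, 0.001]
force: [0.5, 0.3, 0.6]
opening: 49.8
finger_force: 0.0
```

Request:
send_rows --pt "0 0 0.01 0" --pt "0 0 0.002 0" --pt "0 0 0 0"

```text
time: 42.28
position: [494.7, -88.3, 27.4]
ee_rot: [0.001, -0.029, 1.0, -0.0]
force: [0.5, 0.8, 0.5]
opening: 50.0
finger_force: 0.0
```

Request:
send_rows --pt "0 0 0 0" --pt "0 0 0 0" --pt "0 0 0 0" --pt "0 0 0 0" --claw 0.015

```text
time: 42.78
position: [494.5, -86.9, 27.7]
ee_rot: [0.001, -0.029, 1.0, 0.002]
force: [-0.9, 5.6, 4.4]
opening: 23.7
finger_force: 39.5
```

Request:
send_rows --pt "-0.01 0 0 0" --pt "-0.025 0 0 0" --pt "-0.03 0 0 0" --pt "-0.03 0 0 0" --pt "-0.02 0 0 0"

```text
time: 43.4
position: [610.1, -79.8, 27.7]
ee_rot: [0.001, -0.029, 1.0, 0.002]
force: [-2.3, 4.8, 5.4]
opening: 23.7
finger_force: 39.9
```

Request:
send_rows --pt "-0.015 0 0 0" --pt "-0.008 0 0 0" --pt "-0.005 0 0 0" --pt "0 0 0 0" --pt "0 0 0 0"

```text
time: 44.02
position: [637.8, -78.1, 27.7]
ee_rot: [0.002, -0.029, 1.0, 0.002]
force: [0.7, 5.3, 3.2]
opening: 23.5
finger_force: 39.7
```

Request:
send_rows --pt "-0.002 0 0 0" --pt "-0.001 0 0 0" --pt "0 0 0 0"

```text
time: 44.4
position: [640.2, -78.0, 27.7]
ee_rot: [0.001, -0.029, 1.0, 0.002]
force: [-1.1, 6.1, 3.9]
opening: 23.3
finger_force: 39.7
```

Request:
send_rows --pt "-0.001 0 0 0" --pt "-0.001 0 0 0" --pt "0 0 0 0"

```text
time: 44.78
position: [641.9, -77.8, 27.7]
ee_rot: [0.001, -0.029, 1.0, 0.002]
force: [-1.9, 4.4, 4.5]
opening: 24.0
finger_force: 39.8
```

Request:
send_rows --pt "-0.001 0 0 0" --pt "0 0 0 0"

```text
time: 45.02
position: [641.9, -77.9, 27.7]
ee_rot: [-0.001, -0.029, 1.0, 0.002]
force: [-3.8, 4.9, 6.0]
opening: 23.7
finger_force: 40.0
```

Request:
send_rows --pt "-0.001 0 0 0" --pt "0 0 0 0"

```text
time: 45.28
position: [641.8, -77.9, 27.7]
ee_rot: [-0.002, -0.029, 1.0, 0.002]
force: [-7.2, 5.0, 7.3]
opening: 23.7
finger_force: 40.1
```

Request:
send_rows --pt "0 0 0 0" --pt "0 0 0 0" --pt "0 0 -0.04 0" --pt "0 0 -0.05 0" --pt "0 0 -0.05 0" --claw 0.05

```text
time: 45.9
position: [643.4, -80.2, 167.3]
ee_rot: [-0.0, -0.028, 1.0, -0.0]
force: [0.8, -0.3, 0.2]
opening: 50.0
finger_force: 0.0
```

Request:
send_rows --pt "0.0192 -0.0432 0 0" --pt "0.0192 -0.0432 0 0" --pt "0.0192 -0.0432 0 0" --pt "0.0192 -0.0432 0 0" --pt "0.0192 -0.0432 0 0"

```text
time: 46.52
position: [559.3, -302.7, 166.1]
ee_rot: [0.0, -0.028, 1.0, -0.0]
force: [0.7, 0.0, 0.2]
opening: 50.0
finger_force: 0.0
```

Request:
send_rows --pt "0.019 -0.043 0 0" --pt "0 0 0 0.171" --pt "0 0 0 0.171" --pt "0 0 0 0.171" --pt "0 0 0 0.171" --claw 0.045

```text
time: 47.15
position: [543.3, -345.5, 166.0]
ee_rot: [0.0, 0.311, 0.95, -0.0]
force: [-0.4, -0.3, 0.1]
opening: 44.9
finger_force: 0.0
```

Request:
send_rows --pt "0 0 0 0.171" --pt "0 0 0 0.17" --pt "0 0 0 0" --pt "0 0 0 0"

```text
time: 47.65
position: [543.4, -345.1, 166.1]
ee_rot: [0.0, 0.464, 0.886, -0.0]
force: [0.6, 0.7, 0.5]
opening: 44.8
finger_force: 0.0
```

```bash
python3 look.py w6.png rubber_stamp ; python3 -c "
from h import *
print(pose()[:2]);plan(541.6,-343.1,37.8,2.173)
shot('scene')
for o in optics.place_of('scene','drawer_knob')[:1]: print(o['score'],px2w('scene',o['uv'],z=42))"
```

```text
[ 543.4 -345.1  166.1] 2.1759 47.65
rubber_stamp []
   0.57 [277.4 194.9] ztop 75 top circ 541.5 -343.2 r11.0
    slab 4 16 [ 545.5 -348.2] [24.9 57.6] 42.9
    slab 20 40 [ 536.1 -337. ] [21.7 26.8] 40.3
(array([ 543.39871832, -345.01513406,  166.11662047]), np.float64(2.1748259323098993))
roll 0.002 then dx 0.0026 dy -0.0004 dz 0.1283
0.77 [641.99513783 -77.47155958  42.        ]
```

View pics/w6.png

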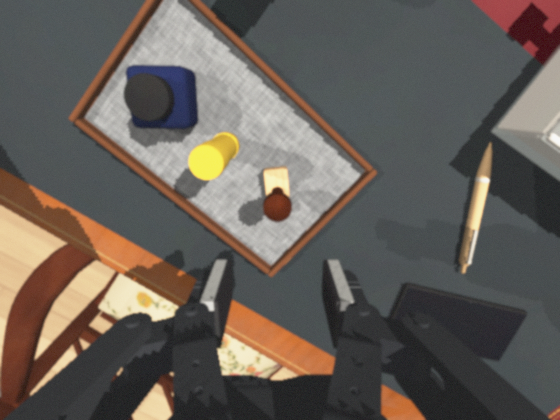

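The knob reads (642,-77), so the drawer is shut. The stamp at (277,195) stands where I set it, upright. I'll pick it up first.

Request:
send_rows --pt "0.0026 -0.0003 0.03 0" --pt "0 0 0.035 0" --pt "0 0 0.035 0" --pt "0 0 0.02 0" --pt "0 0 0.008 0"

```text
time: 48.52
position: [541.2, -342.6, 36.8]
ee_rot: [-0.001, 0.465, 0.885, 0.0]
force: [-0.7, -0.3, -0.6]
opening: 45.2
finger_force: 0.0
```

Request:
send_rows --pt "0 0 0 0" --pt "0 0 0 0" --pt "0 0 0 0" --pt "0 0 0 0" --pt "0 0 0 0" --claw 0.005 --newtons 30

```text
time: 49.15
position: [542.2, -343.3, 39.2]
ee_rot: [0.001, 0.465, 0.885, -0.0]
force: [-0.3, 0.2, 2.9]
opening: 22.1
finger_force: 29.5
```

Request:
send_rows --pt "0 0 -0.03 0" --pt "0 0 -0.04 0" --pt "0 0 -0.04 0" --pt "0 0 -0.02 0" --pt "0 0 0 0"

```text
time: 49.78
position: [542.6, -343.6, 170.6]
ee_rot: [0.002, 0.465, 0.885, -0.0]
force: [0.0, -0.3, -0.1]
opening: 22.3
finger_force: 29.5
```

Request:
send_rows --pt "0.0257 0.028 0 0" --pt "0.032 0.035 0 0" --pt "0.032 0.035 0 0" --pt "0.025 0.027 0 0" --pt "0.0117 0.012 0 0"

```text
time: 50.4
position: [582.3, -159.0, 166.1]
ee_rot: [-0.002, 0.464, 0.886, -0.0]
force: [0.1, -0.0, -0.0]
opening: 21.6
finger_force: 29.5
```

Request:
send_rows --pt "0 0 0 0" --pt "0 0 0 0"

```text
time: 50.65
position: [582.5, -162.4, 167.6]
ee_rot: [-0.0, 0.466, 0.885, -0.0]
force: [-0.7, -0.5, -0.7]
opening: 21.7
finger_force: 29.5
```

```bash
python3 -c "
from h import *
p,a,s=pose();print(p,a,s['opening'],s['finger_force']);plan(582.6,-161.4,32,2.173)"
```

```text
[ 582.47164857 -162.4339738   167.61022438] 2.1725129763509745 21.659269852106014 29.50962667639942
roll -0.000 then dx 0.0008 dy 0.0007 dz 0.1356
```

Request:
send_rows --pt "0.0008 0.0007 0.03 0" --pt "0 0 0.035 0" --pt "0 0 0.035 0" --pt "0 0 0.024 0" --pt "0 0 0.006 0"

```text
time: 51.28
position: [581.2, -161.1, 35.7]
ee_rot: [-0.002, 0.466, 0.885, -0.0]
force: [-0.3, -0.1, -0.4]
opening: 22.0
finger_force: 29.5
```

Request:
send_rows --pt "0 0 0.002 0" --pt "0 0 0 0" --pt "0 0 0 0"

```text
time: 51.65
position: [583.8, -160.5, 37.6]
ee_rot: [0.001, 0.465, 0.885, 0.0]
force: [0.3, -0.1, -1.3]
opening: 21.6
finger_force: 29.5
```

Request:
send_rows --pt "0 0 0.001 0" --pt "0 0 0 0"

```text
time: 51.9
position: [583.1, -160.0, 35.4]
ee_rot: [0.0, 0.465, 0.885, 0.0]
force: [-0.0, -0.7, -1.5]
opening: 21.9
finger_force: 29.5
```

Request:
send_rows --pt "0 0 0.001 0" --pt "0 0 0 0"

```text
time: 52.15
position: [582.8, -160.0, 34.0]
ee_rot: [-0.0, 0.465, 0.885, 0.0]
force: [1.1, 0.3, -0.1]
opening: 21.5
finger_force: 29.5
```

Request:
send_rows --pt "-0.0008 -0.0006 0.001 0" --pt "0 0 0 0"

```text
time: 52.4
position: [583.1, -161.2, 33.4]
ee_rot: [0.0, 0.465, 0.885, 0.0]
force: [0.2, -0.4, 0.3]
opening: 21.9
finger_force: 29.6
```

Request:
send_rows --pt "0 0 0.001 0" --pt "0 0 0 0"

```text
time: 52.65
position: [583.3, -161.2, 33.3]
ee_rot: [0.001, 0.465, 0.885, 0.0]
force: [-2.6, 0.7, 5.5]
opening: 21.8
finger_force: 29.9
```

Request:
send_rows --pt "0 0 -0.001 0" --pt "0 0 0 0" --pt "0 0 -0.025 0" --pt "0 0 -0.05 0" --pt "0 0 -0.055 0" --claw 0.045

```text
time: 53.28
position: [582.2, -160.9, 162.9]
ee_rot: [-0.001, 0.465, 0.885, -0.0]
force: [1.1, 0.6, -0.3]
opening: 45.0
finger_force: 0.0
```

Request:
send_rows --pt "-0.0215 -0.0462 0 0" --pt "-0.0215 -0.0462 0 0" --pt "-0.0215 -0.0462 0 0" --pt "-0.0215 -0.0462 0 0" --pt "0 0 0 0" --claw 0.05

```text
time: 53.9
position: [477.4, -339.7, 162.5]
ee_rot: [-0.0, 0.468, 0.884, -0.0]
force: [0.2, -0.5, -0.8]
opening: 49.7
finger_force: 0.0
```

Request:
send_rows --pt "0 0 0 0" --pt "0 0 0 0"

```text
time: 54.15
position: [480.1, -335.6, 162.9]
ee_rot: [-0.0, 0.464, 0.886, 0.0]
force: [-0.3, -0.8, 0.4]
opening: 49.9
finger_force: 0.0
```

```bash
python3 -c "
from h import *
p,a,s=pose();print(p,a);print(yellow('wrist',(480,-336)));plan(479.3,-336.4,41.4,2.173)
shot('scene')
for o in optics.place_of('scene','rubber_stamp')[:2]: print(o['score'],o['uv'],px2w('scene',o['uv'],z=0))"
```

```text
[ 480.12936095 -335.64296151  162.94675604] 2.175491116573077
('wrist', 1551, np.float64(98.69200100456533), ((478.1212158203125, -335.2575378417969), 11.931281089782715))
roll 0.003 then dx -0.0001 dy -0.0012 dz 0.1216
0.51 [323.5, 265.8] [ 584.92229768 -158.55003308    0.        ]
```

Request:
send_rows --pt "0 -0.0012 0.03 0" --pt "0 0 0.035 0" --pt "0 0 0.03 0" --pt "0 0 0.02 0" --pt "0 0 0.0065 0"

```text
time: 54.92
position: [478.0, -336.1, 39.9]
ee_rot: [-0.002, 0.465, 0.885, 0.0]
force: [0.3, 1.2, 0.9]
opening: 49.9
finger_force: 0.0
```

Request:
send_rows --pt "0 0 0 0" --pt "0 0 0 0" --pt "0 0 0 0" --pt "0 0 0 0" --pt "0 0 0 0" --claw 0.015

```text
time: 55.55
position: [478.9, -337.7, 42.5]
ee_rot: [0.001, 0.465, 0.885, -0.0]
force: [0.3, -0.4, 2.7]
opening: 24.0
finger_force: 29.7
```

Request:
send_rows --pt "0 0 -0.03 0" --pt "0 0 -0.04 0" --pt "0 0 -0.04 0" --pt "0 0 -0.03 0" --pt "0 0 0 0"

```text
time: 56.18
position: [479.8, -338.5, 185.1]
ee_rot: [0.003, 0.465, 0.885, -0.001]
force: [0.5, -0.2, -1.2]
opening: 24.0
finger_force: 29.7
```

Request:
send_rows --pt "0.0219 0.031 0 0" --pt "0.026 0.037 0 0" --pt "0.026 0.037 0 0" --pt "0.026 0.037 0 0" --pt "0.026 0.037 0 0"

```text
time: 56.8
position: [553.9, -130.5, 179.1]
ee_rot: [-0.002, 0.465, 0.885, -0.0]
force: [0.5, -0.0, -0.4]
opening: 24.4
finger_force: 29.7
```

Request:
send_rows --pt "0.02 0.0287 0 0" --pt "0.01 0.0146 0 0" --pt "0 0 0 0" --pt "0 0 0 0"

```text
time: 57.3
position: [572.7, -84.1, 181.1]
ee_rot: [-0.0, 0.466, 0.885, -0.0]
force: [-0.3, -0.9, -0.4]
opening: 24.5
finger_force: 29.7
```

```bash
python3 -c "
from h import *
p,a,s=pose();print(p,a,s['opening'],s['finger_force']);plan(574,-81.8,35.4,2.173)"
```

```text
[572.7226834  -84.07232703 181.08921585] 2.172653327894902 24.491287627488873 29.679906964302063
roll -0.000 then dx 0.0011 dy 0.0023 dz 0.1457
```

Request:
send_rows --pt "0.001 0.0022 0.035 0" --pt "0 0 0.04 0" --pt "0 0 0.04 0" --pt "0 0 0.02 0" --pt "0 0 0.006 0"

```text
time: 57.92
position: [572.9, -82.0, 38.8]
ee_rot: [-0.002, 0.466, 0.885, -0.001]
force: [0.8, 0.1, 0.8]
opening: 24.3
finger_force: 29.7
```

Request:
send_rows --pt "0 0 0 0" --pt "0 0 0 0"

```text
time: 58.18
position: [575.5, -81.5, 42.4]
ee_rot: [0.001, 0.465, 0.885, 0.0]
force: [0.1, 0.1, 0.6]
opening: 24.3
finger_force: 29.7
```

Request:
send_rows --pt "0 0 0.002 0" --pt "0 0 0 0"

```text
time: 58.42
position: [574.6, -80.8, 39.1]
ee_rot: [0.0, 0.465, 0.885, 0.0]
force: [0.3, 0.5, -0.2]
opening: 24.3
finger_force: 29.7
```

Request:
send_rows --pt "0 0 0.001 0" --pt "0 0 0 0"

```text
time: 58.68
position: [574.4, -80.7, 37.5]
ee_rot: [-0.0, 0.465, 0.885, 0.0]
force: [-1.2, -1.2, -0.5]
opening: 24.0
finger_force: 29.7
```

Request:
send_rows --pt "-0.0005 -0.0006 0.001 0" --pt "0 0 0 0"

```text
time: 58.92
position: [574.2, -81.7, 36.6]
ee_rot: [-0.0, 0.465, 0.885, 0.0]
force: [0.0, -0.7, -0.4]
opening: 24.4
finger_force: 29.7
```

Request:
send_rows --pt "0 0 0.001 0" --pt "0 0 0 0"

```text
time: 59.18
position: [574.3, -81.7, 36.5]
ee_rot: [0.0, 0.465, 0.885, 0.0]
force: [-1.5, 0.5, 5.4]
opening: 24.4
finger_force: 30.1
```

Request:
send_rows --pt "0 0 -0.001 0" --pt "0 0 0 0" --pt "0 0 -0.03 0" --pt "0 0 -0.05 0" --pt "0 0 -0.055 0" --claw 0.048

```text
time: 59.8
position: [573.6, -81.4, 171.7]
ee_rot: [-0.001, 0.465, 0.885, -0.0]
force: [1.5, 0.1, 0.6]
opening: 47.8
finger_force: 0.0
```

Request:
send_rows --pt "-0.0189 -0.0449 0 0" --pt "-0.0189 -0.0449 0 0" --pt "-0.0189 -0.0449 0 0" --pt "-0.0189 -0.0449 0 0" --pt "-0.0189 -0.0449 0 0" --claw 0.068

```text
time: 60.42
position: [442.0, -287.9, 171.4]
ee_rot: [0.0, 0.465, 0.885, 0.0]
force: [0.8, -0.6, -0.5]
opening: 68.0
finger_force: 0.0
```

Request:
send_rows --pt "-0.0189 -0.0449 0 0" --pt "0 0 0 0" --pt "0 0 0 0" --pt "0 0 0 0"

```text
time: 60.92
position: [417.3, -326.8, 171.5]
ee_rot: [-0.0, 0.464, 0.886, 0.0]
force: [1.9, 0.1, -0.0]
opening: 68.4
finger_force: 0.0
```

```bash
python3 look.py w7.png ink_bottle; python3 -c "
from h import *
plan(416.6,-327.7,14.2,2.173)
print(yellow('scene',(573,-82)))"
```

```text
[ 417.3 -326.8  171.5] 2.1755 60.925
ink_bottle [(array([278.5, 188.9]), 0.7, array([ 419.3, -327.3]))]
   0.59 [274.9 199.4] ztop 68 top circ 416.4 -328.1 r16.7
    slab 4 16 [ 420.2 -334.1] [54.9 61.5] 34.2
    slab 20 40 [ 415.4 -326.5] [48.  44.4] 32.9
roll 0.003 then dx -0.0003 dy -0.0010 dz 0.1574
('scene', 285, np.float64(90.68187664441676), ((573.0462646484375, -81.65150451660156), 12.605104446411133))
```

Request:
send_rows --pt "-0.0003 -0.001 0.04 0" --pt "0 0 0.045 0" --pt "0 0 0.04 0" --pt "0 0 0.024 0" --pt "0 0 0.0085 0"

```text
time: 61.75
position: [415.3, -327.3, 12.3]
ee_rot: [-0.002, 0.465, 0.885, 0.001]
force: [-0.1, 0.1, 1.0]
opening: 67.5
finger_force: 0.0
```

Request:
send_rows --pt "0 0 0 0" --pt "0 0 0 0" --pt "0 0 0 0" --pt "0 0 0 0" --pt "0 0 0 0" --claw 0.04 --newtons 40

```text
time: 62.38
position: [416.3, -329.0, 14.9]
ee_rot: [0.001, 0.465, 0.885, -0.0]
force: [-0.2, 0.7, 1.0]
opening: 47.3
finger_force: 42.8
```

Request:
send_rows --pt "0 0 -0.03 0" --pt "0 0 -0.04 0" --pt "0 0 -0.04 0" --pt "0 0 -0.04 0" --pt "0 0 0 0"

```text
time: 63.0
position: [417.7, -330.3, 168.5]
ee_rot: [0.004, 0.465, 0.885, -0.001]
force: [0.1, -1.0, -1.7]
opening: 47.5
finger_force: 42.7
```

Request:
send_rows --pt "0.0174 0.0316 0 0" --pt "0.0218 0.0395 0 0" --pt "0.0218 0.0395 0 0" --pt "0.0218 0.0395 0 0" --pt "0.0218 0.0395 0 0"

```text
time: 63.62
position: [512.3, -133.3, 161.8]
ee_rot: [-0.002, 0.465, 0.885, -0.0]
force: [0.1, 0.3, -1.9]
opening: 47.6
finger_force: 42.6
```

Request:
send_rows --pt "0.0218 0.0395 0 0" --pt "0.0218 0.0395 0 0" --pt "0.0174 0.0316 0 0" --pt "0.0086 0.0156 0 0" --pt "0 0 0 0"

```text
time: 64.25
position: [576.8, -5.6, 162.7]
ee_rot: [-0.001, 0.465, 0.886, -0.001]
force: [0.1, 0.6, -1.1]
opening: 47.8
finger_force: 42.6
```

Request:
send_rows --pt "0 0 0 0" --pt "0 0 0 0"

```text
time: 64.5
position: [576.9, -7.3, 164.2]
ee_rot: [0.0, 0.466, 0.885, -0.0]
force: [0.3, -0.1, -1.0]
opening: 47.5
finger_force: 42.6
```

```bash
python3 -c "
from h import *
p,a,s=pose();print(p,a,s['opening'],s['finger_force']);plan(578,-5.2,8.2,2.173)"
```

```text
[576.93235473  -7.3363681  164.16430478] 2.1719698515887287 47.46573628827903 42.57685840129852
roll -0.001 then dx 0.0012 dy 0.0021 dz 0.1560
```

Grasped at 14.9 in the tray, so it should reach the desk at about 8.9.

Request:
send_rows --pt "0.001 0.0018 0.035 0" --pt "0 0 0.045 0" --pt "0 0 0.04 0" --pt "0 0 0.024 0" --pt "0 0 0.007 0"

```text
time: 65.12
position: [576.5, -4.9, 11.2]
ee_rot: [-0.002, 0.466, 0.885, -0.001]
force: [0.1, -0.1, -1.5]
opening: 47.5
finger_force: 42.6
```

Request:
send_rows --pt "0 0 0.001 0" --pt "0 0 0 0" --pt "0 0 0 0"

```text
time: 65.5
position: [579.3, -4.3, 13.7]
ee_rot: [0.001, 0.465, 0.885, 0.001]
force: [0.3, 0.4, -1.3]
opening: 47.6
finger_force: 42.6
```

Request:
send_rows --pt "0 0 0.001 0" --pt "0 0 0 0"

```text
time: 65.75
position: [578.3, -4.1, 11.4]
ee_rot: [0.0, 0.465, 0.885, 0.0]
force: [-0.3, -0.2, -1.3]
opening: 47.5
finger_force: 42.6
```

Request:
send_rows --pt "0 0 0.001 0" --pt "0 0 0 0"

```text
time: 66.0
position: [578.1, -4.2, 10.0]
ee_rot: [-0.0, 0.465, 0.885, -0.0]
force: [0.3, 0.1, -1.3]
opening: 47.2
finger_force: 42.6
```

Request:
send_rows --pt "-0.0005 -0.0005 0.001 0" --pt "0 0 0 0"

```text
time: 66.25
position: [578.0, -4.9, 9.0]
ee_rot: [-0.0, 0.465, 0.885, -0.0]
force: [-0.5, -0.5, -0.9]
opening: 47.4
finger_force: 42.6
```

Request:
send_rows --pt "0 0 0.0008 0" --pt "0 0 0 0"

```text
time: 66.5
position: [578.1, -4.9, 8.9]
ee_rot: [0.0, 0.465, 0.885, 0.0]
force: [-2.4, 0.1, 3.2]
opening: 47.5
finger_force: 42.9
```

Request:
send_rows --pt "0 0 -0.0005 0" --pt "0 0 0 0" --pt "0 0 0 0" --pt "0 0 -0.03 0" --pt "0 0 -0.05 0" --claw 0.068

```text
time: 67.12
position: [576.2, -4.7, 87.0]
ee_rot: [-0.003, 0.465, 0.885, -0.001]
force: [0.6, -0.1, 0.6]
opening: 67.7
finger_force: 0.0
```

Request:
send_rows --pt "0 0 -0.06 0" --pt "0 0 -0.06 0" --pt "0.05 0 0 0" --pt "0.05 0 0 0" --pt "0.05 0 0 0"

```text
time: 67.75
position: [492.2, 119.7, 209.1]
ee_rot: [0.0, 0.466, 0.885, 0.0]
force: [0.3, -0.1, -0.1]
opening: 68.3
finger_force: 0.0
```

Request:
send_rows --pt "0.05 0 0 0" --pt "0.05 0 0 0" --pt "0.05 0 0 0" --pt "0 0 0 0" --pt "0 0 0 0"

```text
time: 68.38
position: [408.2, 242.0, 208.9]
ee_rot: [0.0, 0.465, 0.885, -0.0]
force: [-0.5, -0.1, -0.6]
opening: 68.2
finger_force: 0.0
```

```bash
python3 - <<'E'
from h import *
np.set_printoptions(precision=1,suppress=True)
p,a,s=pose(); print(p,s['time'],s['force'])
for c in ('scene','top'):
  K=optics.get_calibration(c); im,d=shot(c,'end_%s.png'%c)
  for n in ('ink_bottle','rubber_stamp','mouse','drawer_knob'):
    for o in optics.place_of(c,n)[:1]: print(c,n,'place',np.array(o['uv']),px2w(K,o['uv'],z=42 if 'knob' in n else 3 if n=='mouse' else 0)[:2])
    for o in optics.outline_of(c,n)[:1]:
      v,u=np.nonzero(o['mask']&(d>0)); P=np.array([px2w(K,(x,y),depth=d[y,x]) for x,y in zip(u,v)])
      zt=np.percentile(P[:,2],97); T=P[P[:,2]>zt-6]; print('   ztop %.0f'%zt,(T.min(0)/2+T.max(0)/2)[:2])
  print(yellow(c,(573,-82)))
E
```

```text
[408.2 242.  208.9] 68.375 [-0.5 -0.1 -0.6]
scene ink_bottle place [272.7 236.9] [571.6  -5.9]
   ztop 61 [576.   -6.3]
scene rubber_stamp place [321.6 267.4] [ 578.1 -158.3]
   ztop 67 [ 581.7 -163. ]
scene mouse place [180.2 192.5] [518.  300.8]
   ztop 40 [521.3 304.3]
scene drawer_knob place [316.3 224.2] [646.7 -83.1]
   ztop 61 [655.2 -77.2]
('scene', 237, np.float64(88.89293330099065), ((573.2760009765625, -81.8303451538086), 12.427861213684082))
top ink_bottle place [274.8 208.7] [593.  -12.6]
   ztop 64 [580.2  -7.9]
top rubber_stamp place [332.3 211.2] [ 585.  -158.6]
   ztop 70 [ 585.3 -163.3]
top mouse place [146.4 239.1] [519.6 310.6]
   ztop 43 [525.8 305.4]
top drawer_knob place [299.7 187.6] [640.3 -74.4]
   ztop 62 [655.6 -76.9]
('top', 105, np.float64(95.75743191783587), ((575.843994140625, -83.02847290039062), 11.201753616333008))
```

View pics/end_scene.png

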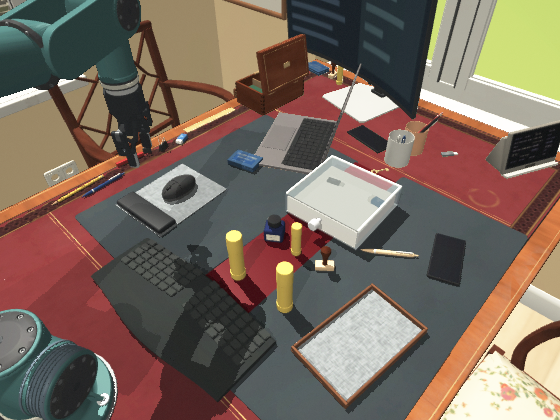

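The end picture shows the drawer shut (knob at 316,224) and the mouse on the mat at (180,187). The ink bottle (274,232), glue stick (297,240) and stamp (324,262) are back within about 2 mm of their start readings, and the arm is clear of everything.

```bash
python3 -c "
from rig import r
print(r.close_job())"
```

```text
the job is handed in; nothing more can be done
None
```

I handed the job in at about 69 s, but the interface returned no verdict: the last pictures show the mouse about 1 mm from the middle of the mat's free area and aligned with it, the drawer shut, and the ink bottle, glue stick and stamp upright within about 2 mm of where they started.

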